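# Raise the lead shield in running bond

### The job

Finish the small lead shield in front of the source pot in running bond: complete the middle course, which a half brick has begun, with a full brick and then the other half brick, and lay two full bricks on it as the top course, so that every joint sits over the middle of a brick below. Use all four loose yellow bricks, lying flat, with ends and faces flush with the bottom course and the same narrow joints as in it, and leave everything else on the table where it is.

Things in the scene. Friction and masses are not known exactly. Their poses are not given: they have to be found in the camera images.
- shield: fixed steel base plate, 4 mm thick, 156 (x) x 56 (y) mm, with the wall begun on it and a 50 mm wide tab for the pot reaching to y = -98 mm. Origin at table level under the wall's middle; x runs along the wall, y across it, z up. x points to the robot's left, turned up to 29 degrees either way. Shield and tube rack trade sides of the table from start to start
- course (a point): middle of the top face of the bottom course, 32 mm above the table. The course: two fixed full yellow bricks end to end along the shield's x, centred at x = -37 and +37 mm, with a 4 mm open joint here; its ends at x = -72 and +72, faces at y = -17 and +17 mm. Each further course adds 28 mm
- begun (a point): middle of the top face of the fixed half brick that begins the middle course: it lies on the bottom course at the shield's negative x end (the robot's right), x = -72 to -39 mm, y = -17 to +17 mm, its top 60 mm above the table
- pot (a point): middle of the top of the dark source pot with a red band, fixed on the tab behind the wall at the shield's x = 0, y = -72 mm: 44 mm across, its top 58 mm above the table
- brick0: loose lead brick, painted yellow, full length: 70 x 34 x 28 mm, about 0.74 kg; lies flat on the table. Origin at the centre of its underside, x along the 70 mm, y along the 34 mm, z up. The three full bricks are alike
- brick1: loose lead brick, painted yellow, full length: 70 x 34 x 28 mm, about 0.74 kg; lies flat on the table. Origin at the centre of its underside, x along the 70 mm, y along the 34 mm, z up. The three full bricks are alike
- brick2: loose lead brick, painted yellow, full length: 70 x 34 x 28 mm, about 0.74 kg; lies flat on the table. Origin at the centre of its underside, x along the 70 mm, y along the 34 mm, z up. The three full bricks are alike
- half: loose lead brick, painted yellow, half length: 33 x 34 x 28 mm, about 0.35 kg; lies flat on the table. Origin at the centre of its underside, x along the 33 mm, y along the 34 mm, z up. It may be laid turned a quarter too
- cup: bystander: white specimen cup with an orange lid, 60 mm across, 60 mm high, loose; origin at the centre of its underside
- timer: bystander: flat white timer, 50 x 50 x 18 mm, loose; origin at the centre of its underside
- tipbox: bystander: light blue pipette-tip box, 50 (x) x 44 (y) x 45 mm high, loose; origin at the centre of its underside
- rack: bystander: light blue rack full of capped sample tubes (purple, blue and yellow caps), 113 (x) x 71 (y) mm, 96 mm high over the caps, loose; origin at the centre of its underside
- jar: bystander: amber jar with a white cap, 44 mm across, 56 mm high, loose; origin at the centre of its underside
- marker: bystander: blue and white marker pen, 100 x 13 x 13 mm, lying along its x at the right side of the table, loose; origin at the middle of its underside
Not all that is in view belongs to the job. Leave any purple or red look-alike of the brick1 alone.

How it is judged (in metres and radians):
On the way:
1. the middle course is completed with a full brick and the half brick (((x of brick0 in the frame of shield between -0.006 and 0.006 m and y of brick0 in the frame of shield between -0.005 and 0.005 m and z of brick0 in the frame of shield between 0.029 and 0.035 m and angle between the x axis of brick0 and the x axis of shield, either way round below 0.12 rad and angle between brick0's own z axis and vertical below 0.1 rad) or (x of brick1 in the frame of shield between -0.006 and 0.006 m and y of brick1 in the frame of shield between -0.005 and 0.005 m and z of brick1 in the frame of shield between 0.029 and 0.035 m and angle between the x axis of brick1 and the x axis of shield, either way round below 0.12 rad and angle between brick1's own z axis and vertical below 0.1 rad) or (x of brick2 in the frame of shield between -0.006 and 0.006 m and y of brick2 in the frame of shield between -0.005 and 0.005 m and z of brick2 in the frame of shield between 0.029 and 0.035 m and angle between the x axis of brick2 and the x axis of shield, either way round below 0.12 rad and angle between brick2's own z axis and vertical below 0.1 rad)) and (x of half in the frame of shield between 0.0495 and 0.0615 m and y of half in the frame of shield between -0.005 and 0.005 m and z of half in the frame of shield between 0.029 and 0.035 m and (angle between the x axis of half and the x axis of shield, either way round below 0.12 rad or angle between the y axis of half and the x axis of shield, either way round below 0.12 rad) and angle between half's own z axis and vertical below 0.1 rad)), for 0.2 s.
At the end, for the whole second after the job is handed in: Shield frame, mm: full at x 0 and half at x +55.5 with undersides at z 32; fulls at x -37 and +37, undersides at z 60. Each within 6 along, 5 across, 3 in height, 0.12 rad of the wall's direction (half also a quarter turn), 0.1 rad of level; all at rest, under 0.02 m/s (all of step 1 and ((x of brick0 in the frame of shield between 0.031 and 0.043 m and y of brick0 in the frame of shield between -0.005 and 0.005 m and z of brick0 in the frame of shield between 0.057 and 0.063 m and angle between the x axis of brick0 and the x axis of shield, either way round below 0.12 rad and angle between brick0's own z axis and vertical below 0.1 rad) or (x of brick1 in the frame of shield between 0.031 and 0.043 m and y of brick1 in the frame of shield between -0.005 and 0.005 m and z of brick1 in the frame of shield between 0.057 and 0.063 m and angle between the x axis of brick1 and the x axis of shield, either way round below 0.12 rad and angle between brick1's own z axis and vertical below 0.1 rad) or (x of brick2 in the frame of shield between 0.031 and 0.043 m and y of brick2 in the frame of shield between -0.005 and 0.005 m and z of brick2 in the frame of shield between 0.057 and 0.063 m and angle between the x axis of brick2 and the x axis of shield, either way round below 0.12 rad and angle between brick2's own z axis and vertical below 0.1 rad)) and ((x of brick0 in the frame of shield between -0.043 and -0.031 m and y of brick0 in the frame of shield between -0.005 and 0.005 m and z of brick0 in the frame of shield between 0.057 and 0.063 m and angle between the x axis of brick0 and the x axis of shield, either way round below 0.12 rad and angle between brick0's own z axis and vertical below 0.1 rad) or (x of brick1 in the frame of shield between -0.043 and -0.031 m and y of brick1 in the frame of shield between -0.005 and 0.005 m and z of brick1 in the frame of shield between 0.057 and 0.063 m and angle between the x axis of brick1 and the x axis of shield, either way round below 0.12 rad and angle between brick1's own z axis and vertical below 0.1 rad) or (x of brick2 in the frame of shield between -0.043 and -0.031 m and y of brick2 in the frame of shield between -0.005 and 0.005 m and z of brick2 in the frame of shield between 0.057 and 0.063 m and angle between the x axis of brick2 and the x axis of shield, either way round below 0.12 rad and angle between brick2's own z axis and vertical below 0.1 rad)) and linear speed of each of brick0, brick1, brick2, half below 0.02 m/s); the robot touches nothing.
It fails at once if the cup is moved by more than 25 mm (distance of cup from where it was at the start of the episode above 0.025 m).
It fails at once if the timer is moved by more than 25 mm (distance of timer from where it was at the start of the episode above 0.025 m).
It fails at once if the tipbox or the jar is moved by more than 25 mm (distance of any of tipbox, jar from where it was at the start of the episode above 0.025 m).
It fails at once if the rack is moved by more than 25 mm (distance of rack from where it was at the start of the episode above 0.025 m).
It fails at once if the marker is moved by more than 25 mm (distance of marker from where it was at the start of the episode above 0.025 m).
It also fails if it takes over 72 s, if anything falls off the work surface, if the arm or the gripper's body presses on something with over 40 N, if the wrist force passes 120 N, or if a joint passes its speed limit or range.

### The arm

A 6-joint arm with a two-finger parallel gripper is mounted at the origin on the work surface. World frame = base frame: x ahead of the robot, y to its left, z up, the work surface at z = 0. Lengths are in m, angles in degrees, forces in N, time in s.
With the tool pointing down it reaches from about 0.375 to 0.9 m from the base axis. Payload 3.1 kg.
Tool frame: the origin (TCP) lies midway between the tips of the shut fingers; the grasp point (between the pads) lies 19 mm behind it; z points along the fingers, y is the direction in which the jaws open and shut (so a half turn about z gives the same grasp; the last joint's range is limited). The gripper opens to 87 mm and grips with 3 to 60 N. Pads are 19 mm wide; open, the fingers measure 117 mm over their backs; the gripper's body (75 mm by 190 mm) begins 51 mm behind the grasp point.
Start: joints at [53.142, 30.224, 82.088, -0, 67.689, -10.227], TCP at [0.28, 0.559, 0.223] pointing down, gripper open.
Joint ranges: [-176.69, 176.69], [-43.24, 126.21], [12.49, 139.97], [-82, 262], [0, 151.66], [-163.58, 163.58]. Speed limits (degrees/s): [159.86, 159.86, 180, 180, 180, 180].

### API

Orientations are given as a 3x3 rotation matrix whose columns are the frame's x, y, z axes.
In Python, from rig import bot gives the robot as it stands.
- The arm moves only by the tool carry_out, never from a script. Its arguments are lists of equal length, an entry for each row: "grip": the gripper's target within -1 to 1 (fully open at 1, half-way at 0, shut at -1); "slide": the shift along the tool's x, y, z in mm, a list of three; "twist": the turn, a rotation vector about the tool's x, y, z in rad, a list of three. In form: {"grip": [grip, ...], "slide": [[dx, dy, dz], ...], "twist": [[wx, wy, wz], ...]}. A call has 1 to 12 rows; each row shifts and turns the pose as measured when the row begins, along the tool's axes as they then stand; what a row does not reach is not made up. A row lasts 1/10 s, in which the tool goes at most 50 mm and 8.59 degrees, less where a joint would pass 70% of its speed; a pose out of reach is approached as far as the arm can. A call is refused whole if a number of a shift passes 50 or a number of a turn 0.15, either way. A call with a gripper value outside its range is refused whole. The fingers move at their own pace and stop on an object; the grip force is fixed at half the most. Time passes only in rows, so rows that do not move let the fingers close. It gives the time, the measured TCP pose, the force and the opening at its end, in the units of the state.
- bot.read_state(): the state, without advancing time (a new reading comes with each control period).
- bot.capture(name): name is "side" or "top"; returns a dict with "color" (384x512x3 uint8, red, green, blue), "depth" (384x512 float32, m along the optical axis (not along the pixel's ray), 0 where there is no reading), "fx", "fy", "cx", "cy" (pixels), "k1" (the pictures are not rectified: a ray, as slopes to the right and down, at radius r is drawn at 1 + k1 r^2 times it, then the intrinsics apply), "position" and "rotation" of the camera in the world. Camera axes: x right, y up, looking along -z (the intrinsics and any distortion apply to the point x, -y, -z); pixel columns grow to the right and rows downward; lengths in m; the calibration is good to about 2 mm. A picture is of the moment at which its call begins.
- bot.hand_in(): hands the job in, once; it reports no verdict.
The state is a dict: "time_s": time; "joint_positions": joint angles; "qvel": joint speeds; "tau": joint torques, N m; "position": TCP position; "tcp_rot": TCP orientation; "force": force on the tool from outside, world axes, zero at the start; "moment": the same for the moment, N m; "opening": opening from 0.0 (shut) to 1.0 (fully open).
Only numpy, scipy, OpenCV 4.12 (cv2) and the standard library are available. Lean on these libraries where they do the work, as an engineer would, in place of code of your own. Each camera call takes 0.05 s, during which the arm holds its last target.

## Working session

There is one attempt and no reset: what is moved stays moved. The work goes in short steps, Python scripts to look and compute and a tool call to move; the robot and the scene stay as the last step left them, time stands still between calls to the robot, and variables do not carry over. Pictures are saved under pics/ and viewed, and the job is handed in when it is done.

Besides the shell and the picture viewer there is one more tool, called after "Call:" as name(argument=value, ...) on one line, values as JSON. carry_out: Moves the arm, as the interface text tells. Its arguments: {"type":"object","properties":{"grip":{"type":"array"},"slide":{"type":"array"},"twist":{"type":"array"}},"required":["grip","slide","twist"]}

```bash
mkdir -p pics; ls
python3 - <<'E'
from rig import bot
import cv2,pickle
s=bot.read_state();print(s)
for n in("top","side"):
    c=bot.capture(n);pickle.dump(c,open(n+"0.pkl","wb"))
    cv2.imwrite(f"pics/{n}0.png",cv2.resize(c["color"][:,:,::-1],(800,600),interpolation=cv2.INTER_CUBIC))
    print(n,{k:c[k] for k in c if k not in("color","depth")})
E
```

```text
pics
{'time_s': 0.0, 'joint_positions': array([ 5.31390768e+01,  3.02784096e+01,  8.21569414e+01, -2.38569844e-04,
        6.76897684e+01, -1.02276317e+01]), 'qvel': array([ 0.02538198, -0.01947495, -0.03061568,  0.03721686,  0.02703424,
        0.09188211]), 'tau': array([ 7.29351359e-04, -4.40046072e+01, -1.76591170e+01,  6.33728877e-02,
        5.83772594e-02, -1.57879476e-04]), 'position': array([0.27970023, 0.55809205, 0.22157453]), 'tcp_rot': array([[-8.93894376e-01,  4.48275737e-01, -1.30689112e-03],
       [ 4.48277477e-01,  8.93892747e-01, -1.74951179e-03],
       [ 3.83956805e-04, -2.14972861e-03, -9.99997616e-01]]), 'force': array([ 0.1240438 , -0.89922677, -0.99669623]), 'moment': array([-0.01714784,  0.02808378,  0.04920423]), 'opening': 0.9958210541292891}
top {'fx': 366.67633929661827, 'fy': 366.67633929661827, 'cx': 255.6280002038678, 'cy': 192.24406802745747, 'k1': 0.028987030155121975, 'position': array([ 0.44101919, -0.03941925,  1.00687362]), 'rotation': array([[ 0.01949073,  0.99594647, -0.08781081],
       [-0.99979856,  0.01983605,  0.00306158],
       [ 0.00479099,  0.08773345,  0.99613247]])}
side {'fx': 492.7110792779459, 'fy': 492.7110792779459, 'cx': 256.2255929329503, 'cy': 186.33768147772, 'k1': -0.034034403474457596, 'position': array([ 0.07615673, -0.95890902,  0.74155786]), 'rotation': array([[ 0.89728597,  0.2396766 , -0.3707196 ],
       [-0.44141361,  0.49787098, -0.74651089],
       [ 0.00564934,  0.83347442,  0.55252916]])}
```

View pics/top0.png

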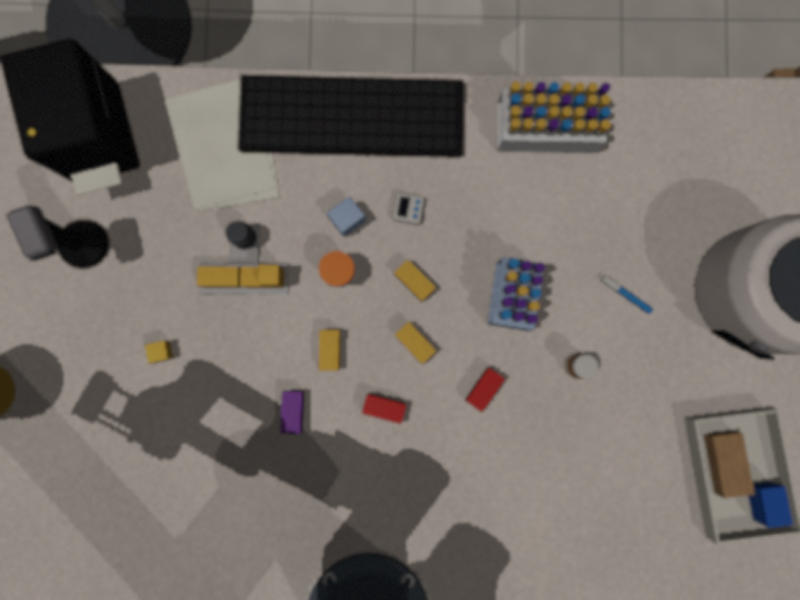

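View pics/side0.png

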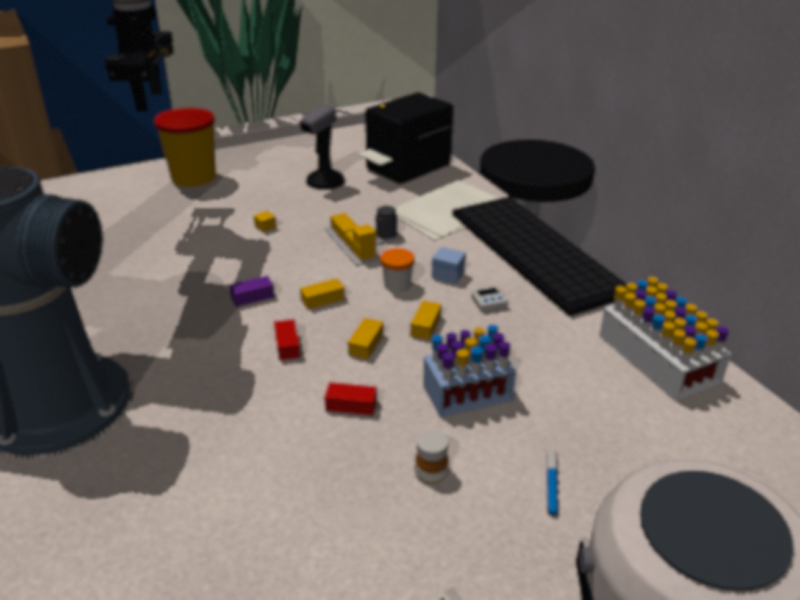

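```bash
cat > h.py <<'E'
import numpy as np,cv2,pickle
def proj(c,P):
    q=(np.atleast_2d(P)-c["position"])@c["rotation"]
    x=q[:,0]/-q[:,2];y=-q[:,1]/-q[:,2];r2=x*x+y*y;f=1+c["k1"]*r2
    return np.c_[c["fx"]*x*f+c["cx"],c["fy"]*y*f+c["cy"]]
def ray(c,uv):
    uv=np.atleast_2d(uv).astype(float)
    K=np.array([[c["fx"],0,c["cx"]],[0,c["fy"],c["cy"]],[0,0,1]])
    n=cv2.undistortPoints(uv.reshape(-1,1,2),K,np.array([c["k1"],0,0,0.]) ).reshape(-1,2)
    return np.c_[n[:,0],-n[:,1],-np.ones(len(n))]@c["rotation"].T
def onplane(c,uv,z):
    d=ray(c,uv);t=(z-c["position"][2])/d[:,2]
    return c["position"]+d*t[:,None]
def cloud(c):
    h,w=c["depth"].shape;u,v=np.meshgrid(np.arange(w),np.arange(h))
    d=ray(c,np.c_[u.ravel(),v.ravel()])
    # ray has unit depth along axis
    return (c["position"]+d*c["depth"].reshape(-1,1)).reshape(h,w,3)
E
python3 - <<'E'
from h import *
c=pickle.load(open("top0.pkl","rb"))
hsv=cv2.cvtColor(c["color"],cv2.COLOR_RGB2HSV)
X=cloud(c)
m=((hsv[...,0]>14)&(hsv[...,0]<30)&(hsv[...,1]>150)&(hsv[...,2]>60)).astype(np.uint8)
n,l,st,ce=cv2.connectedComponentsWithStats(m)
for i in range(1,n):
    if st[i,4]>40:
        z=X[l==i][:,2];print(i,st[i],ce[i].round(1),np.percentile(z,[5,25,50,75,95]).round(3), np.percentile(hsv[...,2][l==i],[5,25,50,75,95]))
cr=c["color"][120:280,85:305,::-1]
cv2.imwrite("pics/crop1.png",cv2.resize(cr,None,fx=3.6,fy=3.6,interpolation=cv2.INTER_NEAREST))
s=pickle.load(open("side0.pkl","rb"))["color"][110:240,140:360,::-1]
cv2.imwrite("pics/crop2.png",cv2.resize(s,None,fx=3.6,fy=3.6,interpolation=cv2.INTER_NEAREST))
E
```

```text
2 [335  53   6  14  55] [337.4  59.9] [0.083 0.092 0.095 0.097 0.098] [ 87.7 105.  125.  140.  144. ]
5 [376  54   6  14  62] [378.2  60.7] [0.084 0.091 0.095 0.097 0.098] [ 81.05 103.25 128.5  140.   143.95]
7 [351  61   6  14  67] [353.8  67.4] [0.082 0.092 0.096 0.097 0.099] [ 90.6 110.  126.  137.5 143. ]
9 [328  68   4  15  53] [329.4  75.2] [0.086 0.093 0.096 0.097 0.099] [ 92.4 113.  130.  139.  144. ]
11 [367  69   7  15  66] [370.2  75.8] [0.084 0.093 0.095 0.096 0.097] [ 85. 107. 126. 138. 143.]
14 [375  77  15   7  69] [381.8  80.3] [0.084 0.091 0.095 0.096 0.099] [ 83.  101.  126.  139.  143.6]
16 [254 168  24  23 277] [265.4 179.1] [0.026 0.027 0.029 0.03  0.031] [137. 148. 150. 151. 152.]
17 [127 170  54  13 613] [154.3 176.7] [0.03  0.032 0.033 0.058 0.062] [104. 142. 153. 155. 158.]
21 [254 207  24  24 267] [265.8 219. ] [0.026 0.027 0.028 0.03  0.031] [140.  150.5 152.  153.  154. ]
22 [205 211  12  25 290] [210.5 223.3] [0.026 0.028 0.029 0.03  0.031] [126. 153. 155. 156. 157.]
23 [ 94 219  16  12 145] [101.4 224.5] [0.015 0.026 0.029 0.03  0.031] [ 67.6 147.  158.  159.  159. ]
```

View pics/crop1.png

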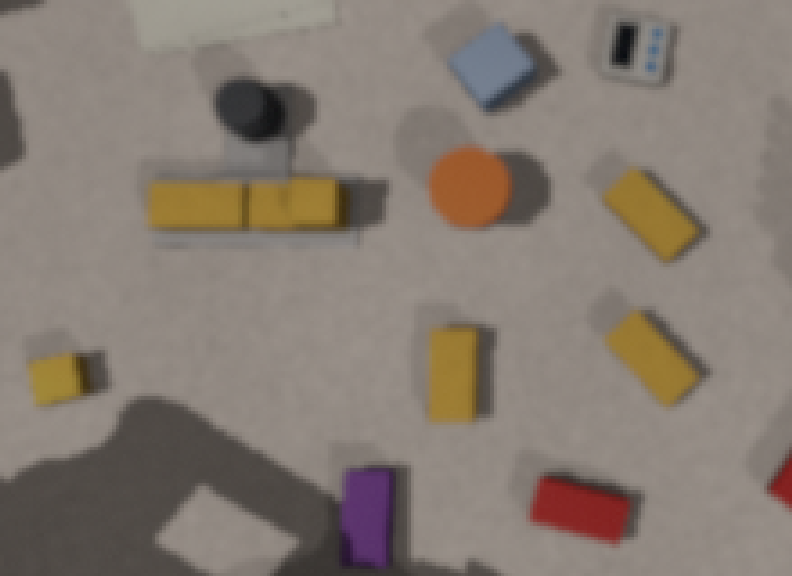

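View pics/crop2.png

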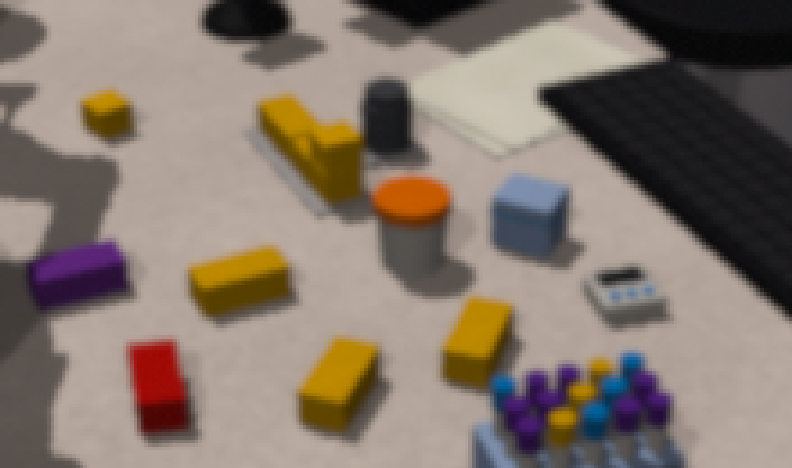

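```bash
cat > m.py <<'E'
from h import *
def faces(c,lo=14,hi=30):
    hsv=cv2.cvtColor(c["color"],cv2.COLOR_RGB2HSV)
    return (hsv[...,0]>lo)&(hsv[...,0]<hi)&(hsv[...,1]>150),hsv[...,2].astype(float),cloud(c)
def rect(c,mask,z):
    # mask upsampled bright region -> contour -> plane
    v,u=np.nonzero(mask);P=onplane(c,np.c_[u,v],z)[:,:2]
    cen=P.mean(0);D=P-cen;w,V=np.linalg.eigh(D.T@D/len(P))
    ax=V[:,1]; L=np.sqrt(12*w[::-1])
    (rc,rs,ra)=cv2.minAreaRect(P.astype(np.float32)*1000)
    return cen*1000,np.degrees(np.arctan2(ax[1],ax[0]))%180,L*1000,np.array(rc),rs,ra
E
python3 - <<'E'
from m import *
np.set_printoptions(precision=1,suppress=True)
for nm,boxes in(("top",{"A":(250,164,32,30),"B":(250,203,32,30),"C":(200,207,22,32),"H":(90,214,24,20),"W":(122,165,64,22)}),):
    c=pickle.load(open(nm+"0.pkl","rb"));m,V,X=faces(c)
    for k,(x,y,w,h) in boxes.items():
        b=np.zeros_like(m);b[y:y+h,x:x+w]=1
        mm=m&b
        if k=="W":
            for nn,sel,z in(("L",X[...,2]<.045,.032),("T",X[...,2]>.045,.060)):
                q=mm&sel&(V>125)
                print(nn,q.sum(),*rect(c,q,z))
        else:
            t=np.percentile(V[mm],80)*.82
            q=mm&(V>t);print(k,q.sum(),*rect(c,q,.028))
    # value map of wall
    print(V[166:188,124:184].astype(int)//10)
    for k,lo,hi,z,box in(("cup",5,13,.06,(200,155,30,35)),):
        hsv=cv2.cvtColor(c["color"],cv2.COLOR_RGB2HSV)
        q=(hsv[...,0]>=5)&(hsv[...,0]<13)&(hsv[...,1]>180);b=np.zeros_like(q);b[150:195,195:235]=1
        print("cup",rect(c,q&b,.06))
    print("pot",onplane(c,[[238/800*512,232/600*384]],.058)*1000)
    print("rack",onplane(c,np.array([[493,258],[553,262],[490,325],[540,330]])*.64,.06)*1000)
    print("tipbox",onplane(c,np.array([[347,214]])*.64,.045)*1000)
E
```

```text
A 277 [563.2 -67.9] 46.877293053788634 [64.1 31.2] [563.  -67.6] (62.99540328979492, 30.60918426513672) 45.92399978637695
B 267 [456.4 -70.9] 44.079706000989376 [64.9 28.9] [456.3 -71. ] (64.57478332519531, 28.94597053527832) 43.581295013427734
C 271 [442.3  76.7] 179.61942201994628 [64.5 29.5] [442.9  75.9] (63.63834762573242, 29.256425857543945) 1.6808184385299683
H 115 [432.9 366.7] 71.0940984405684 [28.2 27.7] [432.6 366.9] (27.67666244506836, 27.97774887084961) 15.234618186950684
L 392 [562.2 252.4] 90.90724260145157 [102.8  29.3] [562.  250.7] (29.60935401916504, 100.81050109863281) 2.74453067779541
T 153 [563.1 179.1] 102.38281094706393 [46.8 30.3] [561.2 216.6] (31.339677810668945, 108.14120483398438) 2.1600162982940674
[[13 13 13 ... 14 14 14]
 [13 13 13 ... 13 13 13]
 [13 13 13 ... 12 12 12]
 ...
 [14 14 14 ... 12 13 12]
 [14 14 14 ... 13 13 12]
 [14 14 14 ... 13 13 13]]
cup (array([579.8,  61.3]), np.float64(62.15259533110958), array([43.8, 35.3]), array([576.7,  61.8]), (48.85503387451172, 43.25792694091797), 35.010704040527344)
pot [[634.1 230.   58. ]]
rack [[ 598.6 -197.2   60. ]
 [ 593.8 -297.1   60. ]
 [ 486.6 -192.8   60. ]
 [ 480.  -275.3   60. ]]
tipbox [[671.9  49.9  45. ]]
```

```bash
cat >> m.py <<'E'
S=8
def yel(c,box,th=0.55):
    """box x,y,w,h in px. returns contours (px coords) of thresholded R-B upsampled"""
    x,y,w,h=box
    I=c["color"].astype(np.float32);Y=I[...,0]-I[...,2]
    Y=Y[y:y+h,x:x+w];bg=np.median(Y[[0,-1]]);top=np.percentile(Y,92)
    U=cv2.resize(Y,None,fx=S,fy=S,interpolation=cv2.INTER_CUBIC)
    mk=(U-bg)/(top-bg)>th
    return mk,bg,top
def topx(mask,box):
    v,u=np.nonzero(mask);return np.c_[(u+.5)/S-.5+box[0],(v+.5)/S-.5+box[1]]
def fit(c,uv,z):
    P=onplane(c,uv,z)[:,:2]*1000
    cen=P.mean(0);D=P-cen;w,V=np.linalg.eigh(D.T@D/len(P));ax=V[:,1]
    rc,rs,ra=cv2.minAreaRect(P.astype(np.float32))
    return cen,np.degrees(np.arctan2(ax[1],ax[0]))%180,np.sqrt(12*w[::-1]),np.array(rc),np.array(rs),ra
E
python3 - <<'E'
from m import *
np.set_printoptions(precision=1,suppress=True)
c=pickle.load(open("top0.pkl","rb"))
for k,b in {"A":(248,162,36,34),"B":(248,201,36,36),"C":(198,205,26,36),"H":(86,213,28,24)}.items():
    mk,bg,t=yel(c,b,.6);print(k,bg,t,mk.sum()/64,*fit(c,topx(mk,b),.028))
I=c["color"].astype(int);print((I[...,0]-I[...,2])[166:188,122:184:1].tolist()[8]);print((I[...,0]-I[...,2])[219:232,92:114])
print((I[...,0]-I[...,2])[164:188,130]);print((I[...,0]-I[...,2])[164:188,172])
E
```

```text
A 15.0 101.0 307.609375 [563.6 -67.2] 46.320228595508325 [67.3 33. ] [563.7 -67.2] [68.2 33.5] 45.92796325683594
B 15.0 102.0 306.53125 [456.3 -70.1] 44.034057876928784 [67.3 32. ] [456.4 -70. ] [68.3 32.8] 44.09380340576172
C 15.5 104.0 312.5 [441.6  76.5] 0.2605679942130905 [66.5 32.7] [441.7  76.4] [67.1 33.5] 1.0614176988601685
H 15.0 103.0 151.375 [433.  366.9] 101.72167897790787 [33.2 30.6] [433.  366.7] [31.7 34.5] 14.039939880371094
[16, 15, 19, 37, 66, 93, 103, 103, 103, 104, 103, 104, 103, 104, 103, 104, 104, 105, 104, 104, 104, 104, 104, 103, 103, 103, 102, 102, 102, 94, 78, 75, 90, 100, 102, 102, 103, 104, 102, 101, 96, 93, 95, 98, 102, 105, 105, 105, 104, 106, 105, 105, 104, 104, 103, 95, 75, 54, 45, 33, 17, 7]
[[ 19  25  33  39  47  56  65  74  80  86  91  94  91  76  52  38  28  18
   13  10  10  12]
 [ 31  48  64  74  82  89  95  98 100 102 103 103  98  84  61  46  32  21
   14  11  10  12]
 [ 43  71  90  98 100 102 101 104 104 105 105 104 100  85  65  49  38  24
   16  11  10  12]
 [ 44  75  96 103 103 104 105 104 104 104 104 104  99  89  69  52  37  26
   17  12  10
[... 341 characters left out ...]
8  84  62  47  36
   24  15  11  11]
 [ 24  48  80  98 103 103 104 104 105 104 104 104 103  99  86  67  48  40
   27  18  13  11]
 [ 21  40  72  95 102 103 102 103 104 103 104 104 102  98  88  68  48  34
   25  17  13  12]
 [ 19  33  63  91 102 103 104 103 103 102 100  98  94  86  74  55  36  24
   19  15  15  15]
 [ 18  29  57  87  99 101  99  95  92  88  83  75  62  51  40  32  24  19
   16  16  15  16]
 [ 17  26  50  74  84  82  79  71  58  49  43  38  29  23  21  18  18  16
   15  16  15  15]]
[ 14  14  13  11  10  20  50  85 101 104 103 104 104 104 104 105 105 101
  83  43  15   8   7   7]
[ 15  14  15  16  27  59  91 104 104 105 105 105 105 106 106 105 104  95
  76  47  21   9   7   7]
```

Run:
```python
from m import *
np.set_printoptions(precision=2,suppress=True)
c=pickle.load(open("top0.pkl","rb"))
I=c["color"].astype(np.float32);Y=I[...,0]-I[...,2]
def edges(cols,z,lo,hi,th=60):
    out=[]
    for u in cols:
        col=Y[:,u]
        a=[v+(th-col[v])/(col[v+1]-col[v]) for v in range(lo,hi) if (col[v]-th)*(col[v+1]-th)<0]
        if len(a)==2: out.append((u,a[0],a[1]))
    o=np.array(out);T=onplane(c,o[:,:2],z)*1000;B=onplane(c,o[:,[0,2]],z)*1000
    for P in(T,B):
        l=cv2.fitLine(P[:,:2].astype(np.float32),cv2.DIST_L2,0,.01,.01).ravel();print("line dir",np.degrees(np.arctan2(l[1],l[0]))%180,"through",l[2:])
    M=(T+B)/2;l=cv2.fitLine(M[:,:2].astype(np.float32),cv2.DIST_L2,0,.01,.01).ravel();print(" mid dir",np.degrees(np.arctan2(l[1],l[0]))%180,l[2:],"width",np.linalg.norm((T-B)[:,:2],axis=1).mean())
edges(range(129,150),.032,163,190)
edges(range(166,175),.060,163,190)
def rowcross(rows,lo,hi,th,z,sgn):
    o=[]
    for v in rows:
        r=Y[v]
        for u in range(lo,hi):
            if sgn*(r[u]-th)<0<=sgn*(r[u+1]-th): o.append((u+(th-r[u])/(r[u+1]-r[u]),v))
    P=onplane(c,o,z)*1000;return np.mean(o,0),P.mean(0)
print("left end",*rowcross(range(173,179),120,132,60,.032,1))
print("right end top half",*rowcross(range(173,179),172,186,72,.060,-1))
g=[(u0:=148+np.argmin(Y[v,148:158]),v) for v in range(172,180)];print(g)
o=[]
for v in range(172,180):
    w=104-Y[v,149:157];o.append(((w*np.arange(149,157)).sum()/w.sum(),v))
print("gap",np.mean(o,0),onplane(c,o,.032).mean(0)*1000)
for v in (172,176,180): print(Y[v,158:186])
```

```text
line dir 90.54398 through [579.47 270.16]
line dir 90.75717 through [546.26 268.62]
 mid dir 90.65031 [562.86 269.39] width 33.24645892987173
line dir 90.60108 through [580.73 181.4 ]
line dir 92.58396 through [545.21 180.01]
 mid dir 91.59085 [562.97 180.71] width 35.54515186392104
left end [125.72 175.5 ] [564.86 304.65  32.  ]
right end top half [178.08 175.5 ] [564.12 159.85  60.  ]
[(np.int64(153), 172), (np.int64(153), 173), (np.int64(153), 174), (np.int64(153), 175), (np.int64(152), 176), (np.int64(152), 177), (np.int64(152), 178), (np.int64(152), 179)]
gap [152.52 175.5 ] [566.35 233.7   32.  ]
[ 99.  99.  99.  96.  93.  90.  92.  96. 101. 103. 105. 103. 105. 105.
 104. 104. 104. 104. 103.  95.  74.  50.  36.  24.  12.   6.   5.   9.]
[103. 104. 104. 101.  98.  95.  96. 100. 103. 105. 106. 105. 104. 106.
 105. 106. 105. 104. 102.  94.  73.  52.  44.  31.  15.   7.   7.   9.]
[105. 105. 104. 104. 104. 103. 103. 102. 103. 103. 103. 104. 103. 103.
 104. 103. 105. 103. 102.  91.  70.  53.  43.  29.  12.   5.   7.   9.]
```

```bash
cat > plan.py <<'E'
from rig import bot
import numpy as np,sys
from scipy.spatial.transform import Rotation as R
# usage: plan.py x y z jaw step
x,y,z,jaw,step=map(float,sys.argv[1:6])
s=bot.read_state();p=s["position"]*1000;Rc=s["tcp_rot"]
j=np.radians(jaw);yv=np.array([np.cos(j),np.sin(j),0]);zv=np.array([0,0,-1.]);xv=np.cross(yv,zv)
Rt=np.c_[xv,yv,zv]
rv=R.from_matrix(Rc.T@Rt).as_rotvec();d=np.array([x,y,z])-p
n=int(max(np.ceil(np.linalg.norm(d)/step),np.ceil(np.abs(rv).max()/0.13),1))
print("t",s["time_s"],"pos",p.round(1),"jaw",np.degrees(np.arctan2(Rc[1,1],Rc[0,1])).round(2),"open",round(s["opening"],3),"F",s["force"].round(1),"q",s["joint_positions"].round(0))
print("n",n,"twist/row",(rv/n).round(3).tolist(),"tot deg",np.degrees(rv).round(1))
Rk=Rc
out=[]
for k in range(n):
    out.append((Rk.T@(d/n)).round(1).tolist());Rk=Rk@R.from_rotvec(rv/n).as_matrix()
print(out)
E
python3 plan.py 441.7 76.5 120 90.6 42
```

```text
t 0.1 pos [279.7 558.2 221.7] jaw 63.37 open 0.999 F [-0.3  0.5  0.3] q [ 53.  30.  82.  -0.  68. -10.]
n 13 twist/row [-0.0, -0.0, -0.037] tot deg [ -0.1  -0.  -27.2]
[[-27.7, -27.5, 7.9], [-26.7, -28.5, 7.9], [-25.7, -29.5, 7.9], [-24.6, -30.4, 7.9], [-23.4, -31.3, 7.9], [-22.3, -32.1, 7.9], [-21.1, -32.9, 7.8], [-19.9, -33.7, 7.8], [-18.6, -34.4, 7.8], [-17.4, -35.0, 7.8], [-16.1, -35.6, 7.8], [-14.8, -36.2, 7.8], [-13.4, -36.7, 7.8]]
```

Call:
carry_out(grip=[0.2, 0.2, 0.2, 0.2, 0.2, 0.2, 0.2, 0.2, 0.2, 0.2, 0.2, 0.2], slide=[[-27.7, -27.5, 7.9], [-26.7, -28.5, 7.9], [-25.7, -29.5, 7.9], [-24.6, -30.4, 7.9], [-23.4, -31.3, 7.9], [-22.3, -32.1, 7.9], [-21.1, -32.9, 7.8], [-19.9, -33.7, 7.8], [-18.6, -34.4, 7.8], [-17.4, -35, 7.8], [-16.1, -35.6, 7.8], [-14.8, -36.2, 7.8]], twist=[[0, 0, -0.037], [0, 0, -0.037], [0, 0, -0.037], [0, 0, -0.037], [0, 0, -0.037], [0, 0, -0.037], [0, 0, -0.037], [0, 0, -0.037], [0, 0, -0.037], [0, 0, -0.037], [0, 0, -0.037], [0, 0, -0.037]])

```text
time_s: 1.3
position: [0.4384, 0.1053, 0.1218]
tcp_rot: [[-1.0, -0.009, -0.0], [-0.009, 1.0, 0.002], [0.0, 0.002, -1.0]]
force: [0.9, 0.3, 0.2]
opening: 0.601
```

```bash
python3 plan.py 441.7 76.5 90 90.6 35
```

```text
t 1.3 pos [438.4 105.3 121.8] jaw 90.53 open 0.601 F [0.9 0.3 0.2] q [ -1.  27. 112.   0.  41. -92.]
n 2 twist/row [0.001, -0.0, -0.001] tot deg [ 0.1 -0.  -0.1]
[[-1.5, -14.4, 15.9], [-1.5, -14.4, 15.9]]
```

Call:
carry_out(grip=[0.2, 0.2, 0.2], slide=[[-1.5, -14.4, 15.9], [-1.5, -14.4, 15.9], [0, 0, 0]], twist=[[0, 0, 0], [0, 0, 0], [0, 0, 0]])

```text
time_s: 1.6
position: [0.445, 0.0706, 0.0882]
tcp_rot: [[-1.0, -0.002, 0.002], [-0.002, 1.0, 0.002], [-0.002, 0.002, -1.0]]
force: [0.8, -0.1, -0.4]
opening: 0.6
```

```bash
python3 plan.py 441.7 76.5 21 90.6 23
python3 - <<'E'
from m import *
from rig import bot
for n in("top","side"):
    c=bot.capture(n);x,y=(150,150) if n=="top" else (130,90)
    cv2.imwrite(f"pics/{n}1.png",cv2.resize(c["color"][y:y+150,x:x+200,::-1],(800,600),interpolation=cv2.INTER_CUBIC))
E
```

```text
t 1.6 pos [445.   70.6  88.2] jaw 90.1 open 0.6 F [ 0.8 -0.1 -0.4] q [ -5.  31. 114.   0.  35. -96.]
n 3 twist/row [0.001, 0.001, -0.003] tot deg [ 0.1  0.1 -0.5]
[[1.1, 1.9, 22.4], [1.1, 2.0, 22.4], [1.1, 2.0, 22.4]]
```

View pics/side1.png

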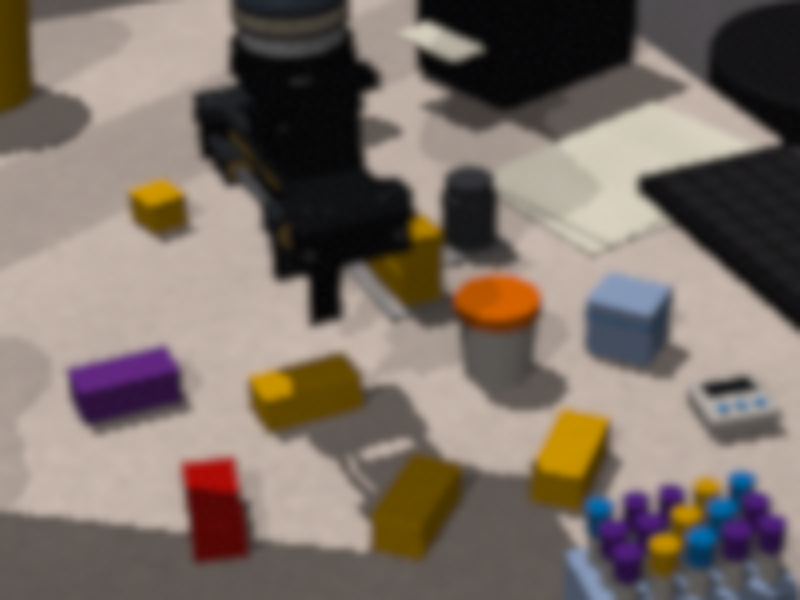

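View pics/top1.png

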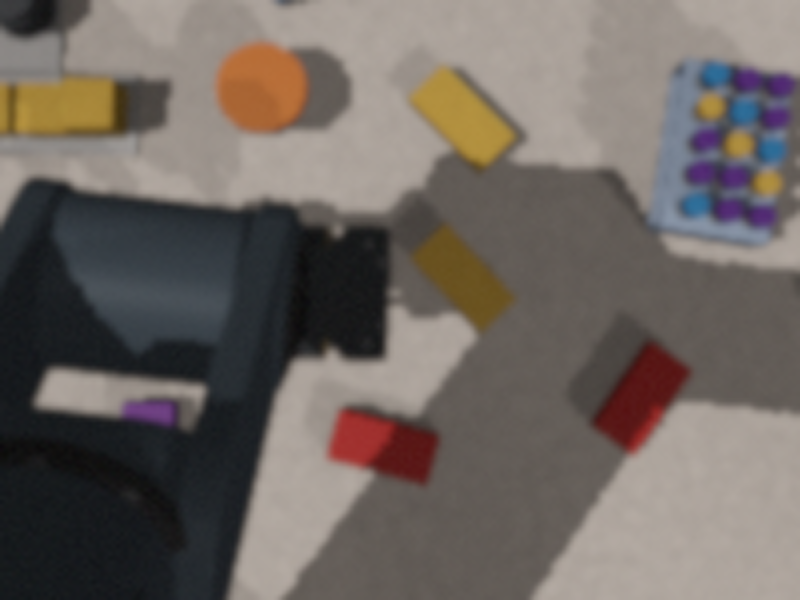

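Call:
carry_out(grip=[0.2, 0.2, 0.2], slide=[[3.3, 5.9, 12], [0, 0, 18], [0, 0, 0]], twist=[[0.002, 0.002, -0.008], [0, 0, 0], [0, 0, 0]])

```text
time_s: 2.0
position: [0.4427, 0.0808, 0.0614]
tcp_rot: [[-1.0, -0.015, 0.006], [-0.015, 1.0, -0.0], [-0.006, -0.0, -1.0]]
force: [0.1, 1.1, -0.1]
opening: 0.598
```

```bash
python3 plan.py 441.7 76.5 3 90.6 14
```

```text
t 2.0 pos [442.7  80.8  61.4] jaw 90.86 open 0.598 F [ 0.1  1.1 -0.1] q [ -4.  34. 115.   0.  31. -95.]
n 5 twist/row [-0.0, 0.001, 0.001] tot deg [-0.   0.4  0.3]
[[0.3, -0.9, 11.7], [0.3, -0.9, 11.7], [0.3, -0.9, 11.7], [0.2, -0.9, 11.7], [0.2, -0.9, 11.7]]
```

Call:
carry_out(grip=[0.2, 0.2, 0.2, 0.2], slide=[[1.3, -4.3, 18], [0, 0, 18], [0, 0, 0], [0, 0, 0]], twist=[[0, 0.006, 0.005], [0, 0, 0], [0, 0, 0], [0, 0, 0]])

```text
time_s: 2.4
position: [0.4434, 0.0799, 0.0288]
tcp_rot: [[-1.0, -0.016, 0.006], [-0.016, 1.0, -0.0], [-0.006, -0.0, -1.0]]
force: [-0.1, -0.0, 0.5]
opening: 0.598
```

```bash
python3 plan.py 441.7 76.5 3 90.6 14
```

```text
t 2.4 pos [443.4  79.9  28.8] jaw 90.9 open 0.598 F [-0.1 -0.   0.5] q [ -4.  38. 116.   0.  26. -95.]
n 2 twist/row [-0.0, 0.003, 0.003] tot deg [-0.   0.4  0.3]
[[1.0, -1.7, 12.9], [0.9, -1.7, 12.9]]
```

Call:
carry_out(grip=[0.2, 0.2], slide=[[1.8, -3.4, 13], [1, -1, 8]], twist=[[0, 0.005, 0.004], [0, 0, 0]])

```text
time_s: 2.6
position: [0.4428, 0.0758, 0.0094]
tcp_rot: [[-1.0, -0.013, 0.007], [-0.013, 1.0, -0.001], [-0.007, -0.001, -1.0]]
force: [0.6, -0.0, -0.4]
opening: 0.601
```

```bash
python3 plan.py 441.7 76.5 3 90.6 14
```

```text
t 2.6 pos [442.8  75.8   9.4] jaw 90.76 open 0.601 F [ 0.6 -0.  -0.4] q [ -5.  41. 116.  -0.  23. -95.]
n 1 twist/row [-0.001, 0.007, 0.003] tot deg [-0.   0.4  0.2]
[[1.1, 0.7, 6.3]]
```

Call:
carry_out(grip=[0.2], slide=[[1.2, 0.7, 6]], twist=[[0, 0.007, 0.003]])

```text
time_s: 2.7
position: [0.4414, 0.0764, 0.003]
tcp_rot: [[-1.0, -0.01, -0.0], [-0.01, 1.0, -0.001], [0.0, -0.001, -1.0]]
force: [-0.7, -0.6, -0.2]
opening: 0.6
```

```bash
python3 plan.py 441.7 76.5 3 90.6 14
```

```text
t 2.7 pos [441.4  76.4   3. ] jaw 90.56 open 0.6 F [-0.7 -0.6 -0.2] q [ -4.  42. 116.  -0.  22. -95.]
n 1 twist/row [-0.001, -0.0, -0.001] tot deg [-0. -0. -0.]
[[-0.3, 0.1, 0.0]]
```

Call:
carry_out(grip=[-1, -1, -1, -1, -1], slide=[[0, 0, 0], [0, 0, 0], [0, 0, 0], [0, 0, 0], [0, 0, 0]], twist=[[0, 0, 0], [0, 0, 0], [0, 0, 0], [0, 0, 0], [0, 0, 0]])

```text
time_s: 3.2
position: [0.4408, 0.0763, 0.002]
tcp_rot: [[-1.0, -0.009, -0.003], [-0.009, 1.0, -0.001], [0.003, -0.001, -1.0]]
force: [0.1, 0.6, -2.4]
opening: 0.391
```

```bash
python3 plan.py 441.7 76.5 160 90.6 32
```

```text
t 3.2 pos [440.8  76.3   2. ] jaw 90.51 open 0.391 F [ 0.1  0.6 -2.4] q [ -5.  42. 116.  -0.  22. -95.]
n 5 twist/row [-0.0, -0.001, -0.0] tot deg [-0.  -0.1 -0.1]
[[-0.1, 0.0, -31.6], [-0.1, 0.0, -31.6], [-0.1, 0.0, -31.6], [-0.1, 0.0, -31.6], [-0.2, 0.0, -31.6]]
```

Call:
carry_out(grip=[-1, -1, -1, -1, -1, -1], slide=[[0, 0, -20], [0, 0, -30], [0, 0, -35], [0, 0, -35], [0, 0, -30], [0, 0, -8]], twist=[[0, 0, 0], [0, 0, 0], [0, 0, 0], [0, 0, 0], [0, 0, 0], [0, 0, 0]])

```text
time_s: 3.8
position: [0.4351, 0.0765, 0.1595]
tcp_rot: [[-1.0, -0.009, -0.022], [-0.009, 1.0, 0.001], [0.022, 0.001, -1.0]]
force: [1.3, 0.8, -9.0]
opening: 0.391
```

```bash
python3 plan.py 563.2 233.5 125 0.4 32
```

```text
t 3.8 pos [435.1  76.5 159.5] jaw 90.5 open 0.391 F [ 1.3  0.8 -9. ] q [ -5.  23. 111.  -0.  48. -95.]
n 13 twist/row [-0.001, -0.001, 0.121] tot deg [-1.  -1.  90.1]
[[-10.0, 12.0, 2.4], [-8.5, 13.1, 2.5], [-6.8, 14.0, 2.5], [-5.1, 14.7, 2.5], [-3.3, 15.3, 2.6], [-1.4, 15.5, 2.6], [0.5, 15.6, 2.6], [2.4, 15.4, 2.6], [4.2, 15.0, 2.6], [6.0, 14.4, 2.6], [7.7, 13.6, 2.6], [9.3, 12.5, 2.7], [10.7, 11.3, 2.7]]
```

Call:
carry_out(grip=[-1, -1, -1, -1, -1, -1, -1, -1, -1, -1, -1, -1], slide=[[-10, 12, 2], [-8.5, 13.1, 2], [-6.8, 14, 2], [-5.1, 14.7, 2], [-3.3, 15.3, 2], [-1.4, 15.5, 2], [0.5, 15.6, 2], [2.4, 15.4, 2], [4.2, 15, 2], [6, 14.4, 2], [7.7, 13.6, 2], [9.3, 12.5, 2]], twist=[[-0.001, -0.001, 0.121], [-0.001, -0.001, 0.121], [-0.001, -0.001, 0.121], [-0.001, -0.001, 0.121], [-0.001, -0.001, 0.121], [-0.001, -0.001, 0.121], [-0.001, -0.001, 0.121], [-0.001, -0.001, 0.121], [-0.001, -0.001, 0.121], [-0.001, -0.001, 0.121], [-0.001, -0.001, 0.121], [-0.001, -0.001, 0.121]])

```text
time_s: 5.0
position: [0.5369, 0.2193, 0.1056]
tcp_rot: [[-0.065, 0.996, -0.059], [0.998, 0.064, -0.006], [-0.002, -0.059, -0.998]]
force: [0.7, 0.1, -8.0]
opening: 0.39
```

```bash
python3 plan.py 563.2 234 110 0.4 25
```

```text
t 5.0 pos [536.9 219.3 105.6] jaw 3.7 open 0.39 F [ 0.7  0.1 -8. ] q [11. 37. 92.  0. 55.  7.]
n 2 twist/row [-0.03, 0.002, 0.029] tot deg [-3.4  0.2  3.3]
[[6.5, 13.4, -3.0], [6.9, 13.3, -2.6]]
```

Call:
carry_out(grip=[-1, -1, -1], slide=[[6.5, 13.4, -3], [5, 11, -3], [1, 2, 0]], twist=[[-0.03, 0, 0.029], [-0.03, 0, 0.02], [-0.005, 0, 0]])

```text
time_s: 5.3
position: [0.5587, 0.2336, 0.1006]
tcp_rot: [[-0.013, 1.0, -0.007], [1.0, 0.013, -0.006], [-0.006, -0.007, -1.0]]
force: [-0.2, -0.3, -7.9]
opening: 0.384
```

```bash
python3 plan.py 563.2 234 80 0.4 12
```

```text
t 5.3 pos [558.7 233.6 100.6] jaw 0.74 open 0.384 F [-0.2 -0.3 -7.9] q [12. 38. 90. -0. 52. 12.]
n 2 twist/row [-0.004, 0.003, 0.003] tot deg [-0.4  0.4  0.3]
[[0.2, 2.3, 10.3], [0.2, 2.3, 10.3]]
```

Call:
carry_out(grip=[-1, -1, -1], slide=[[0.3, 4.5, 12], [0.2, 2, 12], [0, 0.5, 4]], twist=[[-0.005, 0.005, 0.005], [-0.003, 0.002, 0], [0, 0, 0]])

```text
time_s: 5.6
position: [0.5616, 0.2328, 0.0662]
tcp_rot: [[-0.009, 1.0, -0.009], [1.0, 0.009, -0.001], [-0.001, -0.009, -1.0]]
force: [-0.9, -0.4, -8.5]
opening: 0.388
```

```bash
python3 - <<'E'
from m import *
from rig import bot
for n in("top","side"):
    c=bot.capture(n);x,y,w,h=(100,140,120,90) if n=="top" else (170,100,120,90)
    pickle.dump(c,open(n+"2.pkl","wb"))
    cv2.imwrite(f"pics/{n}2.png",cv2.resize(c["color"][y:y+h,x:x+w,::-1],(800,600),interpolation=cv2.INTER_CUBIC))
E
python3 plan.py 563.2 234 60 0.4 12
```

```text
t 5.7 pos [561.8 232.8  66.9] jaw 0.48 open 0.386 F [ 0.1 -0.2 -7.9] q [12. 41. 91.  0. 49. 11.]
n 1 twist/row [-0.009, 0.001, 0.001] tot deg [-0.5  0.1  0.1]
[[1.2, 1.5, 6.9]]
```

View pics/side2.png

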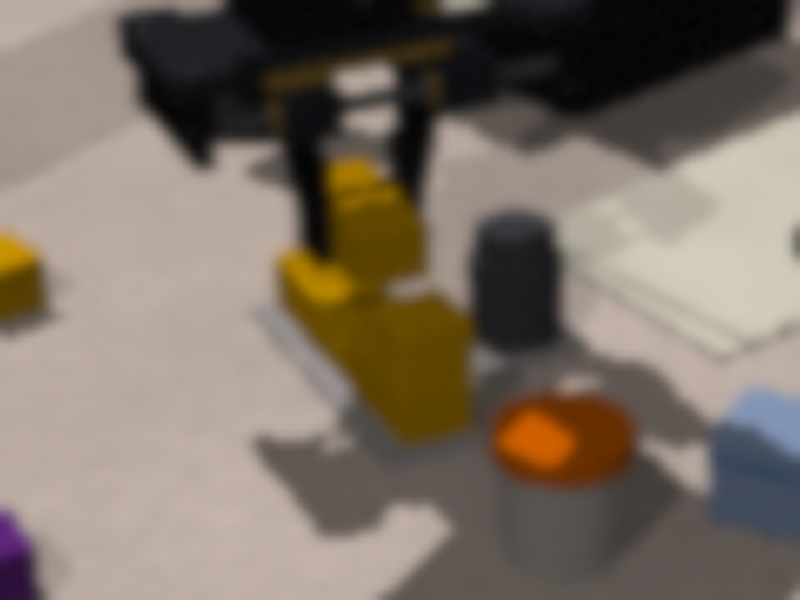

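View pics/top2.png

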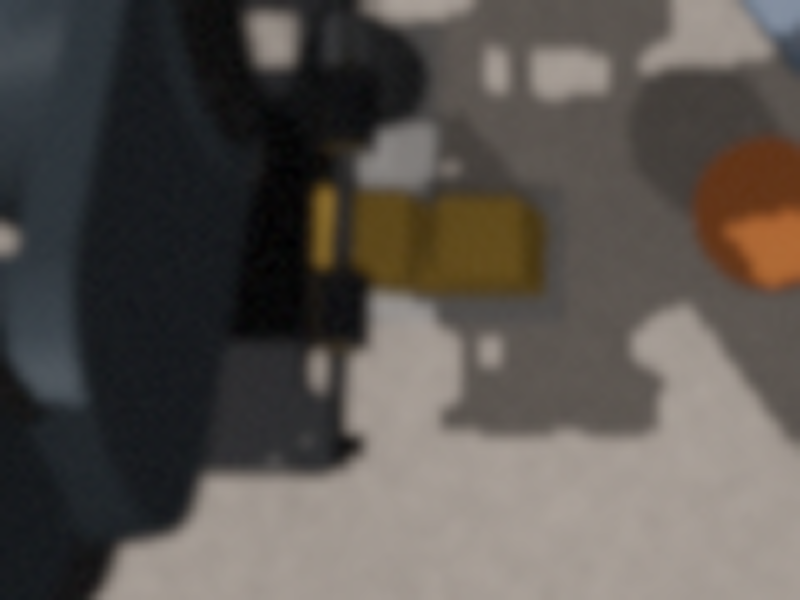

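Run:
```python
from m import *
np.set_printoptions(precision=1,suppress=True,linewidth=200)
c=pickle.load(open("top2.pkl","rb"))
print(c["color"][170:182:3,150:186,0])
print("pred held end",proj(c,[[.562,.1972,.0928]]),"begun edge",proj(c,[[.563,.1934,.060]]),"begun right",proj(c,[[.563,.1604,.060]]))
print("held edge if seen at 162:",onplane(c,[[161.5,176]],.0928)*1000)
```

```text
[[84 51 52 71 85 91 91 93 93 92 89 79 73 69 68 75 86 90 90 90 89 90 90 89 89 90 90 86 77 70 71 74 76 78 83 88]
 [76 50 56 76 89 92 93 93 92 93 89 80 76 73 74 82 90 94 96 95 96 96 96 98 97 97 96 91 80 74 73 75 77 79 81 87]
 [63 45 57 77 90 92 92 93 94 93 90 81 74 74 76 87 92 96 97 98 97 98 99 98 98 98 98 94 84 76 72 73 76 79 81 88]
 [50 37 48 69 81 89 94 95 94 94 88 81 80 83 84 88 94 96 98 98 98 99 99 98 99 98 99 95 84 75 72 74 76 79 83 90]]
pred held end [[160.4 174.3]] begun edge [[165.1 175.7]] begun right [[177.9 175.9]]
held edge if seen at 162: [[557.7 194.2  92.8]]
```

Call:
carry_out(grip=[-1, -1, -1], slide=[[1.5, 1.5, 2], [1, 1, 8], [0.5, 0.5, 6]], twist=[[-0.009, 0, 0], [-0.003, 0, 0], [-0.003, 0, 0]])

```text
time_s: 6.0
position: [0.5664, 0.2359, 0.0513]
tcp_rot: [[-0.008, 1.0, 0.011], [1.0, 0.008, -0.0], [-0.0, 0.011, -1.0]]
force: [-0.4, -0.3, -8.1]
opening: 0.386
```

```bash
python3 plan.py 563.2 234.3 38 0.4 6
```

```text
t 6.0 pos [566.4 235.9  51.3] jaw 0.45 open 0.386 F [-0.4 -0.3 -8.1] q [12. 42. 91. -0. 46. 12.]
n 3 twist/row [0.004, 0.0, 0.0] tot deg [0.6 0.  0. ]
[[-0.5, -1.1, 4.4], [-0.5, -1.1, 4.4], [-0.5, -1.1, 4.4]]
```

Call:
carry_out(grip=[-1, -1, -1], slide=[[-1.2, -2.8, 4], [-0.5, -0.8, 5], [0, 0, 3]], twist=[[0.008, 0, 0], [0.003, 0, 0], [0, 0, 0]])

```text
time_s: 6.3
position: [0.5624, 0.2342, 0.0381]
tcp_rot: [[-0.008, 1.0, -0.001], [1.0, 0.008, -0.0], [-0.0, -0.001, -1.0]]
force: [0.4, -0.3, -7.8]
opening: 0.387
```

```bash
python3 plan.py 563.2 234.3 36 0.4 6
```

```text
t 6.3 pos [562.4 234.2  38.1] jaw 0.48 open 0.387 F [ 0.4 -0.3 -7.8] q [12. 43. 92. -0. 45. 12.]
n 1 twist/row [-0.001, 0.0, 0.001] tot deg [-0.1  0.   0.1]
[[0.0, 0.8, 2.1]]
```

Call:
carry_out(grip=[-1, -1], slide=[[0, 0.8, 2.5], [0, 0, 2]], twist=[[0, 0, 0], [0, 0, 0]])

```text
time_s: 6.5
position: [0.5634, 0.2342, 0.034]
tcp_rot: [[-0.008, 1.0, -0.001], [1.0, 0.008, -0.0], [-0.0, -0.001, -1.0]]
force: [-4.6, -0.9, 10.6]
opening: 0.39
```

```bash
python3 plan.py 563.2 234.3 34 0.4 6
```

```text
t 6.5 pos [563.4 234.2  34. ] jaw 0.48 open 0.39 F [-4.6 -0.9 10.6] q [12. 44. 92. -0. 45. 12.]
n 1 twist/row [-0.001, 0.0, 0.001] tot deg [-0.1  0.   0.1]
[[0.1, -0.2, 0.0]]
```

Call:
carry_out(grip=[0.1, 0.1, 0.1, 0.1, 0.1, 0.1, 0.1, 0.1, 0.1], slide=[[0, 0, 0], [0, 0, 0], [0, 0, 0], [0, 0, -15], [0, 0, -25], [0, 0, -30], [0, 0, -30], [0, 0, -20], [0, 0, 0]], twist=[[0, 0, 0], [0, 0, 0], [0, 0, 0], [0, 0, 0], [0, 0, 0], [0, 0, 0], [0, 0, 0], [0, 0, 0], [0, 0, 0]])

```text
time_s: 7.4
position: [0.5694, 0.2356, 0.1697]
tcp_rot: [[-0.008, 1.0, 0.018], [1.0, 0.008, 0.004], [0.004, 0.018, -1.0]]
force: [1.0, 0.2, 0.4]
opening: 0.549
```

```bash
python3 plan.py 433 366.8 120 14.2 35
```

```text
t 7.4 pos [569.4 235.6 169.7] jaw 0.48 open 0.549 F [1.  0.2 0.4] q [12. 33. 87. -0. 59. 12.]
n 6 twist/row [0.003, -0.0, -0.04] tot deg [  1.1  -0.1 -13.7]
[[22.0, -22.7, 7.9], [22.9, -21.8, 8.0], [23.8, -20.8, 8.1], [24.6, -19.8, 8.1], [25.4, -18.8, 8.2], [26.1, -17.8, 8.2]]
```

Call:
carry_out(grip=[0.2, 0.2, 0.2, 0.2, 0.2, 0.2, 0.2], slide=[[22, -22.7, 5], [22.9, -21.8, 8], [23.8, -20.8, 8], [24.6, -19.8, 8], [25.4, -18.8, 8], [20, -13, 8], [0, 0, 0]], twist=[[0.003, 0, -0.04], [0.003, 0, -0.04], [0.003, 0, -0.04], [0.003, 0, -0.04], [0.003, 0, -0.04], [0.003, 0, -0.035], [0, 0, 0]])

```text
time_s: 8.1
position: [0.4359, 0.3641, 0.1227]
tcp_rot: [[-0.246, 0.969, 0.006], [0.969, 0.246, 0.002], [0.0, 0.007, -1.0]]
force: [-0.3, 0.1, 0.0]
opening: 0.599
```

```bash
python3 - <<'E'
from m import *
from rig import bot
for n in("top","side"):
    c=bot.capture(n);x,y,w,h=(80,140,160,120) if n=="top" else (150,100,120,90)
    pickle.dump(c,open(n+"3.pkl","wb"))
    cv2.imwrite(f"pics/{n}3.png",cv2.resize(c["color"][y:y+h,x:x+w,::-1],(800,600),interpolation=cv2.INTER_CUBIC))
E
python3 plan.py 433 366.8 60 14.2 35
```

```text
t 8.2 pos [439.1 363.2 123.8] jaw 14.11 open 0.598 F [ 0.1 -0.3 -1.1] q [28. 33. 96. -0. 50. 14.]
n 2 twist/row [0.005, -0.0, -0.001] tot deg [ 0.6 -0.  -0.1]
[[2.5, -2.8, 31.9], [2.5, -2.7, 31.9]]
```

View pics/top3.png

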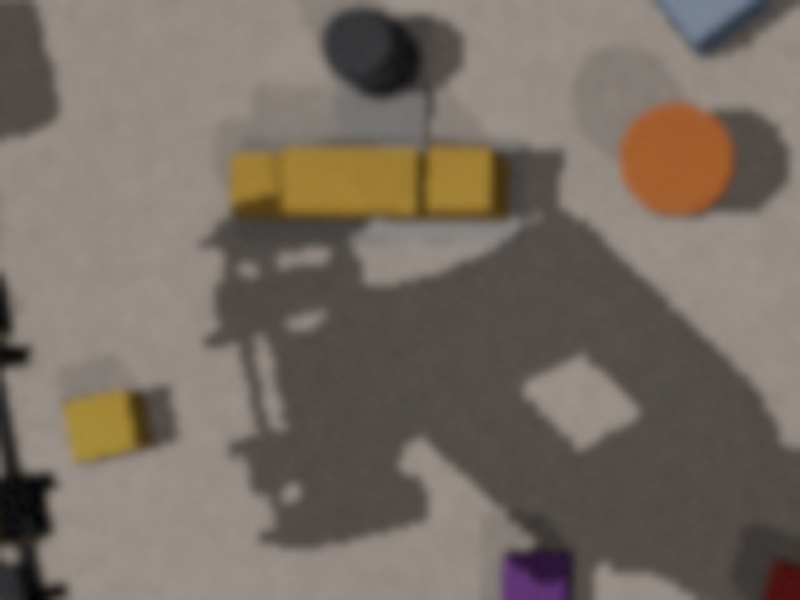

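View pics/side3.png

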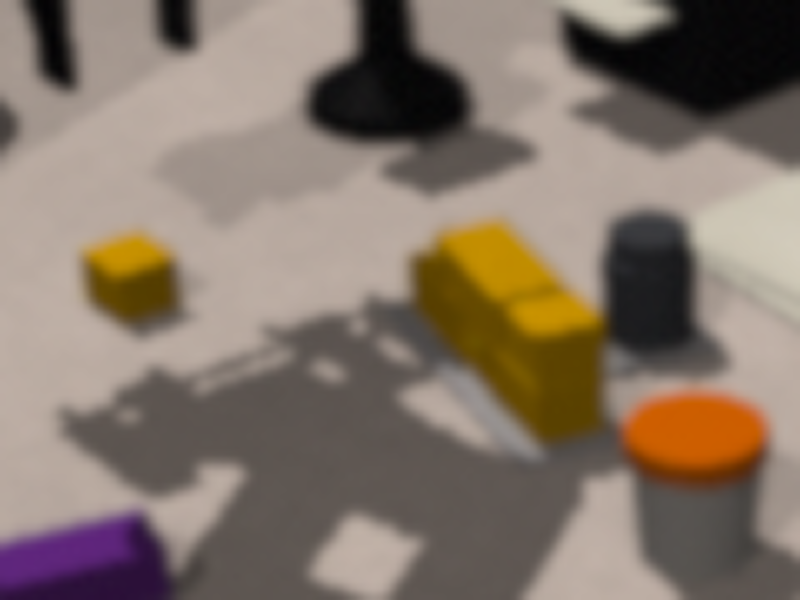

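Run:
```python
from m import *
np.set_printoptions(precision=1,suppress=True,linewidth=200)
c=pickle.load(open("top3.pkl","rb"))
I=c["color"].astype(np.float32);Y=I[...,0]-I[...,2]
o=[];e=[];r=[]
for v in range(171,181):
    w=np.clip(102-Y[v,160:168],0,None);o.append(((w*np.arange(160,168)).sum()/w.sum(),v))
    rr=Y[v]
    for u in range(174,184):
        if rr[u]>=72>rr[u+1]: r.append((u+(rr[u]-72)/(rr[u]-rr[u+1]),v))
print("gap ctr",np.mean(o,0),onplane(c,o,.06).mean(0)*1000)
print("right end",np.mean(r,0),onplane(c,r,.06).mean(0)*1000)
for v in (171,174,177,180): print(c["color"][v,124:144].tolist())
```

```text
gap ctr [163.8 175.5] [563.4 196.9  60. ]
right end [178.1 175.5] [564.1 159.7  60. ]
[[133, 124, 116], [136, 122, 106], [142, 122, 89], [149, 125, 74], [150, 123, 65], [151, 125, 65], [150, 123, 63], [150, 123, 64], [149, 122, 64], [146, 119, 63], [139, 112, 60], [138, 111, 58], [144, 116, 58], [152, 123, 56], [157, 126, 55], [157, 127, 55], [157, 126, 54], [156, 125, 53], [155, 124, 53], [155, 124, 53]]
[[134, 124, 114], [138, 122, 101], [147, 123, 80], [154, 124, 60], [156, 124, 53], [156, 124, 51], [157, 125, 52], [157, 125, 53], [156, 124, 51], [152, 121, 50], [145, 114, 47], [142, 113, 46], [146, 116, 46], [154, 124, 50], [158, 126, 52], [159, 127, 53], [158, 125, 52], [159, 126, 54], [159, 126, 53], [158, 126, 53]]
[[142, 132, 121], [142, 125, 102], [149, 124, 77], [155, 125, 58], [158, 126, 53], [158, 126, 53], [157, 126, 52], [157, 125, 52], [154, 122, 50], [151, 120, 50], [146, 115, 46], [140, 111, 44], [143, 113, 46], [153, 122, 50], [159, 126, 52], [159, 128, 54], [160, 128, 55], [160, 128, 53], [160, 127, 54], [160, 127, 53]]
[[146, 135, 126], [142, 127, 108], [138, 116, 79], [129, 102, 49], [118, 91, 36], [110, 85, 32], [106, 81, 29], [100, 77, 29], [92, 70, 26], [88, 67, 23], [91, 70, 27], [102, 78, 27], [127, 99, 39], [149, 118, 48], [156, 124, 51], [157, 125, 51], [157, 125, 51], [157, 125, 52], [157, 125, 52], [156, 125, 52]]
```

Run:
```python
from m import *
np.set_printoptions(precision=1,suppress=True,linewidth=200)
c=pickle.load(open("top3.pkl","rb"))
I=c["color"].astype(np.float32);Y=I[...,0]-I[...,2]
for v in(172,175,178): print(Y[v,158:182])
print(onplane(c,[[135.0,175],[135.5,175],[136,175],[163,175],[164,175],[165,175],[178,175]],.06)[:,1]*1000)
s=pickle.load(open("side3.pkl","rb"))
cv2.imwrite("pics/side3b.png",cv2.resize(s["color"][125:170,205:265,::-1],(800,600),interpolation=cv2.INTER_CUBIC))
P=[];
u=np.array([-.007,1]);o=np.array([563.2,232.3])
for x in(-72,-39,-35,35,72):
    for y in(-17,17):
        # shield y = world -x approx
        P.append(list((o+u*x+np.array([-1,-.007])*y)/1000)+[.06 if x<40 else .032])
print(proj(s,P)); print(((proj(s,P)-[205,125])*[800/60,600/45]))
```

```text
[103. 104. 102. 102.  96.  80.  68.  82.  98. 105. 106. 105. 105. 106. 106. 106. 105. 106. 104.  97.  75.  50.  37.  23.]
[105. 105. 103. 102.  96.  79.  70.  87. 102. 106. 107. 107. 106. 107. 108. 107. 107. 106. 104.  96.  76.  56.  44.  32.]
[106. 104. 104. 103.  97.  78.  72.  91. 103. 106. 107. 107. 107. 107. 107. 108. 108. 107. 104.  96.  74.  54.  44.  28.]
[271.  269.7 268.4 198.9 196.3 193.7 160.1]
[[240.3 147.6]
 [229.4 150.1]
 [235.5 142.6]
 [224.7 145.1]
 [234.9 142. ]
 [224.1 144.5]
 [225.2 132. ]
 [214.7 134.3]
 [220.7 135.1]
 [210.5 137.4]]
[[470.8 300.8]
 [324.8 335.2]
 [406.3 234.2]
 [262.3 267.5]
 [398.6 226.3]
 [254.9 259.4]
 [269.6  93.1]
 [129.8 123.8]
 [209.1 135. ]
 [ 72.9 165.3]]
```

View pics/side3b.png

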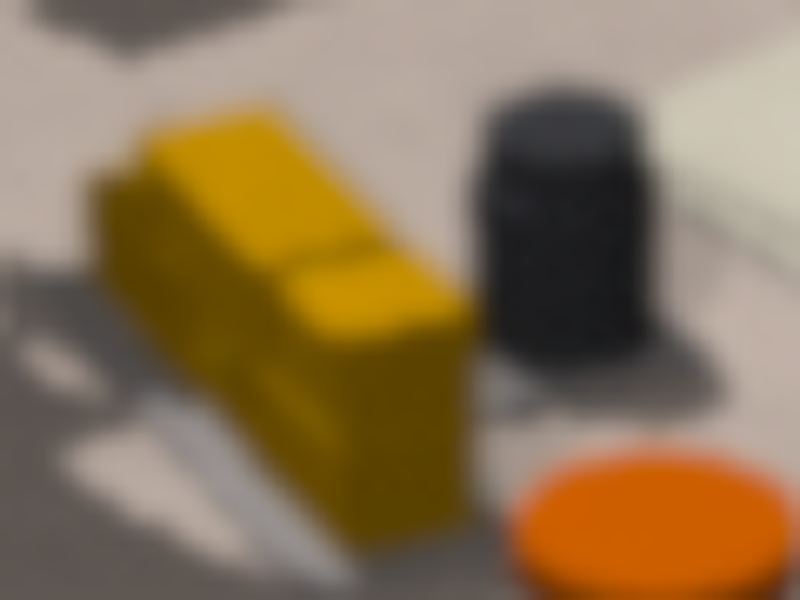

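Call:
carry_out(grip=[0.2, 0.2, 0.2], slide=[[5, -5.5, 25], [0, 0, 25], [0, 0, 25]], twist=[[0.01, 0, 0], [0, 0, 0], [0, 0, 0]])

```text
time_s: 8.5
position: [0.4412, 0.3676, 0.052]
tcp_rot: [[-0.24, 0.971, 0.015], [0.971, 0.24, 0.007], [0.003, 0.016, -1.0]]
force: [-0.4, -0.3, 1.1]
opening: 0.601
```

```bash
python3 plan.py 433 366.8 3 14.2 15
```

```text
t 8.5 pos [441.2 367.6  52. ] jaw 13.86 open 0.601 F [-0.4 -0.3  1.1] q [29. 40. 98. -0. 41. 15.]
n 4 twist/row [0.004, -0.001, -0.001] tot deg [ 0.9 -0.2 -0.3]
[[0.2, -2.2, 12.2], [0.3, -2.2, 12.2], [0.3, -2.1, 12.2], [0.3, -2.1, 12.2]]
```

Call:
carry_out(grip=[0.2, 0.2], slide=[[0.5, -8, 10], [0, -2, 6]], twist=[[0.016, -0.003, -0.004], [0.003, 0, 0]])

```text
time_s: 8.7
position: [0.4325, 0.3636, 0.0338]
tcp_rot: [[-0.24, 0.971, -0.005], [0.971, 0.24, -0.002], [-0.001, -0.006, -1.0]]
force: [0.6, 0.8, -0.2]
opening: 0.598
```

```bash
python3 plan.py 433 366.8 3 14.2 15
```

```text
t 8.7 pos [432.5 363.6  33.8] jaw 13.89 open 0.598 F [ 0.6  0.8 -0.2] q [29. 42. 98.  0. 40. 15.]
n 3 twist/row [-0.002, 0.0, -0.002] tot deg [-0.3  0.1 -0.3]
[[1.0, 0.5, 10.3], [1.0, 0.4, 10.3], [1.0, 0.4, 10.3]]
```

Call:
carry_out(grip=[0.2, 0.2], slide=[[2.8, 1, 14], [0.3, 0.2, 12]], twist=[[-0.005, 0, -0.005], [-0.001, 0, 0]])

```text
time_s: 8.9
position: [0.4353, 0.3667, 0.0087]
tcp_rot: [[-0.243, 0.97, 0.004], [0.97, 0.243, 0.001], [-0.0, 0.004, -1.0]]
force: [0.1, -0.5, 0.5]
opening: 0.598
```

```bash
python3 plan.py 433 366.8 3 14.2 15
```

```text
t 8.9 pos [435.3 366.7   8.7] jaw 14.06 open 0.598 F [ 0.1 -0.5  0.5] q [29. 44. 98. -0. 37. 15.]
n 1 twist/row [0.004, 0.0, -0.002] tot deg [ 0.2  0.  -0.1]
[[0.7, -2.2, 5.7]]
```

Call:
carry_out(grip=[0.2, -1, -1, -1, -1, -1], slide=[[0.7, -2.2, 5.5], [0, 0, 0], [0, 0, 0], [0, 0, 0], [0, 0, 0], [0, 0, 0]], twist=[[0.004, 0, -0.002], [0, 0, 0], [0, 0, 0], [0, 0, 0], [0, 0, 0], [0, 0, 0]])

```text
time_s: 9.5
position: [0.4337, 0.3665, 0.0037]
tcp_rot: [[-0.244, 0.97, 0.001], [0.97, 0.244, 0.0], [-0.0, 0.001, -1.0]]
force: [-0.1, -0.1, -4.8]
opening: 0.373
```

```bash
python3 plan.py 433 366.8 3 14.2 15
```

```text
t 9.5 pos [433.7 366.5   3.7] jaw 14.13 open 0.373 F [-0.1 -0.1 -4.8] q [29. 45. 99. -0. 37. 15.]
n 1 twist/row [0.001, 0.0, -0.001] tot deg [ 0.1  0.  -0.1]
[[0.5, -0.6, 0.7]]
```

Call:
carry_out(grip=[-1, -1, -1, -1, -1], slide=[[0, 0, -20], [0, 0, -30], [0, 0, -35], [0, 0, -30], [0, 0, -8]], twist=[[0, 0, 0], [0, 0, 0], [0, 0, 0], [0, 0, 0], [0, 0, 0]])

```text
time_s: 10.0
position: [0.43, 0.3645, 0.1264]
tcp_rot: [[-0.244, 0.97, -0.01], [0.97, 0.244, -0.006], [-0.003, -0.011, -1.0]]
force: [1.1, 0.5, -3.7]
opening: 0.377
```

```bash
python3 plan.py 562.8 288.5 125 0.4 28
```

```text
t 10.0 pos [430.  364.5 126.4] jaw 14.14 open 0.377 F [ 1.1  0.5 -3.7] q [29. 33. 96. -0. 52. 15.]
n 6 twist/row [-0.002, 0.001, 0.04] tot deg [-0.6  0.3 13.7]
[[-17.7, 18.4, 0.1], [-16.9, 19.1, 0.1], [-16.2, 19.7, 0.1], [-15.4, 20.4, 0.2], [-14.5, 21.0, 0.2], [-13.7, 21.5, 0.2]]
```

Call:
carry_out(grip=[-1, -1, -1, -1, -1, -1], slide=[[-17.7, 18.4, 0], [-16.9, 19.1, -1], [-16.2, 19.7, -1], [-15.4, 20.4, -1], [-14.5, 21, -1], [-10, 17, 0]], twist=[[-0.004, 0.001, 0.04], [-0.004, 0.001, 0.04], [-0.004, 0.001, 0.04], [-0.004, 0.001, 0.04], [-0.004, 0.001, 0.04], [-0.004, 0.001, 0.035]])

```text
time_s: 10.6
position: [0.554, 0.2894, 0.1247]
tcp_rot: [[-0.008, 1.0, 0.002], [1.0, 0.008, -0.0], [-0.0, 0.002, -1.0]]
force: [-0.2, -0.3, -3.8]
opening: 0.377
```

```bash
python3 plan.py 562.8 288.5 80 0.4 18
```

```text
t 10.6 pos [554.  289.4 124.7] jaw 0.45 open 0.377 F [-0.2 -0.3 -3.8] q [17. 37. 87. -0. 56. 17.]
n 3 twist/row [0.001, 0.0, 0.0] tot deg [0.1 0.  0.1]
[[-0.3, 2.9, 14.9], [-0.3, 2.9, 14.9], [-0.3, 2.9, 14.9]]
```

Call:
carry_out(grip=[-1, -1, -1, -1], slide=[[-0.3, 2.5, 18], [-0.1, 1, 18], [0, 0, 16], [0, 0, 6]], twist=[[0, 0, 0], [0, 0, 0], [0, 0, 0], [0, 0, 0]])

```text
time_s: 11.0
position: [0.5605, 0.286, 0.0616]
tcp_rot: [[-0.001, 1.0, 0.001], [1.0, 0.001, -0.001], [-0.001, 0.001, -1.0]]
force: [-0.7, -0.2, -3.3]
opening: 0.369
```

```bash
python3 plan.py 562.8 288.5 50 0.4 18
```

```text
t 11.0 pos [560.5 286.   61.6] jaw 0.05 open 0.369 F [-0.7 -0.2 -3.3] q [17. 42. 88. -0. 49. 17.]
n 1 twist/row [0.001, 0.001, -0.006] tot deg [ 0.   0.  -0.3]
[[2.5, 2.3, 11.6]]
```

Call:
carry_out(grip=[-1, -1], slide=[[2.5, 2.3, 0], [0.3, 0.2, 4]], twist=[[0, 0, -0.006], [0, 0, 0]])

```text
time_s: 11.2
position: [0.5622, 0.2888, 0.0559]
tcp_rot: [[-0.007, 1.0, -0.002], [1.0, 0.007, -0.001], [-0.001, -0.002, -1.0]]
force: [-0.2, 0.9, -2.6]
opening: 0.379
```

```bash
python3 plan.py 562.8 288.5 42 0.4 18
```

```text
t 11.2 pos [562.2 288.8  55.9] jaw 0.41 open 0.379 F [-0.2  0.9 -2.6] q [17. 43. 88. -0. 49. 17.]
n 1 twist/row [-0.002, 0.001, 0.0] tot deg [-0.1  0.1  0. ]
[[-0.3, 0.6, 13.9]]
```

Call:
carry_out(grip=[-1, -1, -1], slide=[[0, 0.5, 9], [0, 0, 6], [0, 0, 2]], twist=[[0, 0, 0], [0, 0, 0], [0, 0, 0]])

```text
time_s: 11.5
position: [0.5632, 0.2896, 0.0386]
tcp_rot: [[-0.008, 1.0, -0.0], [1.0, 0.008, -0.001], [-0.001, -0.0, -1.0]]
force: [-0.1, -0.2, -4.2]
opening: 0.377
```

```bash
python3 plan.py 562.8 288.5 35.5 0.4 18
```

```text
t 11.5 pos [563.2 289.6  38.6] jaw 0.45 open 0.377 F [-0.1 -0.2 -4.2] q [17. 45. 88. -0. 47. 17.]
n 1 twist/row [-0.0, 0.001, 0.001] tot deg [-0.  0.  0.]
[[-1.1, -0.4, 3.1]]
```

Call:
carry_out(grip=[-1, -1], slide=[[-1, -0.4, 2.5], [0, 0, 1.5]], twist=[[0, 0, 0], [0, 0, 0]])

```text
time_s: 11.7
position: [0.5629, 0.2886, 0.0355]
tcp_rot: [[-0.008, 1.0, 0.0], [1.0, 0.008, -0.001], [-0.001, 0.0, -1.0]]
force: [-3.5, -2.1, 9.9]
opening: 0.375
```

```bash
python3 plan.py 562.8 288.5 35.5 0.4 18
```

```text
t 11.7 pos [562.9 288.6  35.5] jaw 0.47 open 0.375 F [-3.5 -2.1  9.9] q [17. 45. 88. -0. 47. 17.]
n 1 twist/row [0.0, 0.001, 0.001] tot deg [0.  0.  0.1]
[[-0.1, -0.1, 0.0]]
```

Seated. Release and go towards brick B at (456.4,-70).

Call:
carry_out(grip=[0.1, 0.1, 0.1, 0.1, 0.1, 0.1, 0.1, 0.1], slide=[[0, 0, 0], [0, 0, 0], [0, 0, 0], [0, 0, -15], [0, 0, -25], [0, 0, -30], [0, 0, -30], [0, 0, -10]], twist=[[0, 0, 0], [0, 0, 0], [0, 0, 0], [0, 0, 0], [0, 0, 0], [0, 0, 0], [0, 0, 0], [0, 0, 0]])

```text
time_s: 12.5
position: [0.5647, 0.2892, 0.1542]
tcp_rot: [[-0.008, 1.0, 0.006], [1.0, 0.008, 0.001], [0.001, 0.006, -1.0]]
force: [0.8, 0.2, -0.4]
opening: 0.55
```

```bash
python3 plan.py 456.4 -70 130 -46 38
```

```text
t 12.5 pos [564.7 289.2 154.2] jaw 0.45 open 0.55 F [ 0.8  0.2 -0.4] q [17. 35. 85. -0. 60. 17.]
n 10 twist/row [0.001, -0.0, 0.081] tot deg [ 0.3 -0.2 46.4]
[[-35.8, -11.1, 2.3], [-36.6, -8.2, 2.3], [-37.2, -5.2, 2.3], [-37.5, -2.2, 2.4], [-37.5, 0.9, 2.4], [-37.3, 3.9, 2.4], [-36.9, 6.9, 2.4], [-36.2, 9.9, 2.4], [-35.3, 12.8, 2.4], [-34.1, 15.6, 2.4]]
```

Call:
carry_out(grip=[0.2, 0.2, 0.2, 0.2, 0.2, 0.2, 0.2, 0.2, 0.2, 0.2, 0.2], slide=[[-35.8, -11.1, 2], [-36.6, -8.2, 2], [-37.2, -5.2, 2], [-37.5, -2.2, 2], [-37.5, 0.9, 2], [-37.3, 3.9, 2], [-36.9, 6.9, 2], [-36.2, 9.9, 2], [-35.3, 12.8, 2], [-25, 12, 2], [0, 0, 0]], twist=[[0, 0, 0.081], [0, 0, 0.081], [0, 0, 0.081], [0, 0, 0.081], [0, 0, 0.081], [0, 0, 0.081], [0, 0, 0.081], [0, 0, 0.081], [0, 0, 0.081], [0, 0, 0.07], [0, 0, 0]])

```text
time_s: 13.6
position: [0.4564, -0.0694, 0.1362]
tcp_rot: [[0.731, 0.682, 0.024], [0.682, -0.731, 0.004], [0.02, 0.013, -1.0]]
force: [-0.4, -0.3, 0.3]
opening: 0.6
```

```bash
python3 - <<'E'
from m import *
from rig import bot
np.set_printoptions(precision=1,suppress=True,linewidth=200)
for n in("top","side"):
    c=bot.capture(n);x,y,w,h=(110,140,120,90) if n=="top" else (190,110,80,60)
    pickle.dump(c,open(n+"4.pkl","wb"))
    cv2.imwrite(f"pics/{n}4.png",cv2.resize(c["color"][y:y+h,x:x+w,::-1],(800,600),interpolation=cv2.INTER_CUBIC))
    if n=="top":
        I=c["color"].astype(np.float32);Y=I[...,0]-I[...,2]
        for v in(173,176,179): print(Y[v,120:182].astype(int).tolist())
        b=(248,162,36,34);mk,_,_=yel(c,b,.6);print("A",*fit(c,topx(mk,b),.028))
E
python3 plan.py 456.4 -70 60 -46 35
```

```text
[27, 54, 91, 112, 116, 116, 116, 116, 116, 114, 115, 115, 115, 111, 101, 86, 94, 109, 114, 115, 115, 115, 115, 115, 116, 114, 115, 115, 115, 114, 114, 113, 113, 114, 113, 113, 113, 113, 113, 113, 113, 113, 106, 87, 76, 93, 109, 114, 116, 115, 115, 115, 115, 116, 116, 115, 114, 107, 85, 63, 50, 35]
[32, 61, 95, 112, 115, 116, 116, 115, 116, 116, 117, 116, 114, 109, 95, 82, 96, 110, 115, 116, 116, 115, 115, 115, 115, 114, 116, 115, 116, 115, 114, 114, 113, 113, 114, 114, 114, 114, 114, 113, 113, 111, 106, 88, 81, 98, 112, 116, 116, 116, 116, 116, 117, 117, 116, 116, 113, 106, 85, 61, 51, 35]
[31, 60, 95, 112, 114, 115, 116, 115, 117, 115, 116, 116, 114, 105, 87, 78, 95, 110, 115, 115, 115, 116, 115, 115, 114, 116, 116, 116, 115, 117, 116, 115, 115, 116, 115, 114, 114, 114, 114, 114, 114, 113, 105, 87, 82, 100, 112, 115, 116, 115, 116, 116, 116, 117, 116, 116, 114, 104, 84, 62, 52, 32]
A [563.4 -67.3] 46.435406618396314 [67.4 33.6] [563.1 -66.9] [68.8 35.1] 45.81359100341797
t 13.7 pos [456.8 -67.1 136.3] jaw -46.76 open 0.599 F [-0.3  0.6 -0.5] q [-23.  26. 111.   1.  42.  23.]
n 3 twist/row [0.004, -0.007, -0.004] tot deg [ 0.7 -1.2 -0.8]
[[-1.3, 0.3, 25.4], [-1.1, 0.4, 25.4], [-0.9, 0.5, 25.4]]
```

View pics/top4.png

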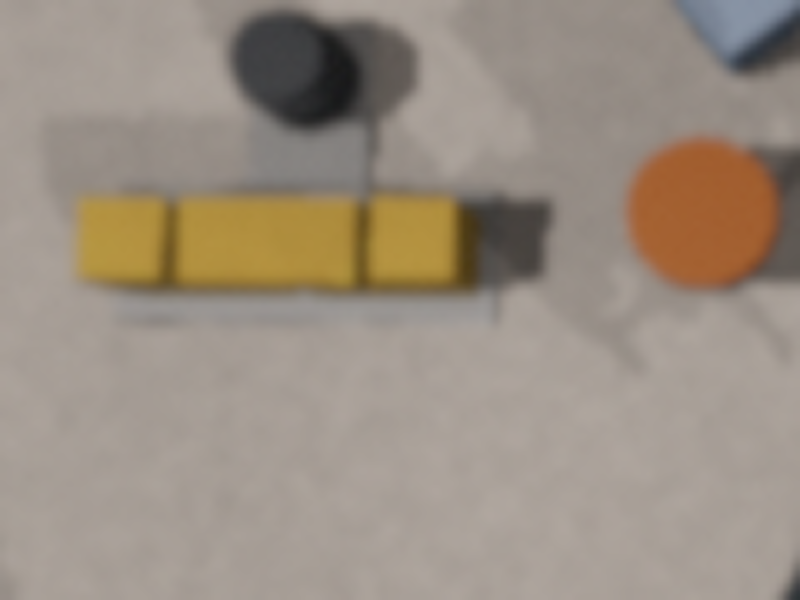

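View pics/side4.png

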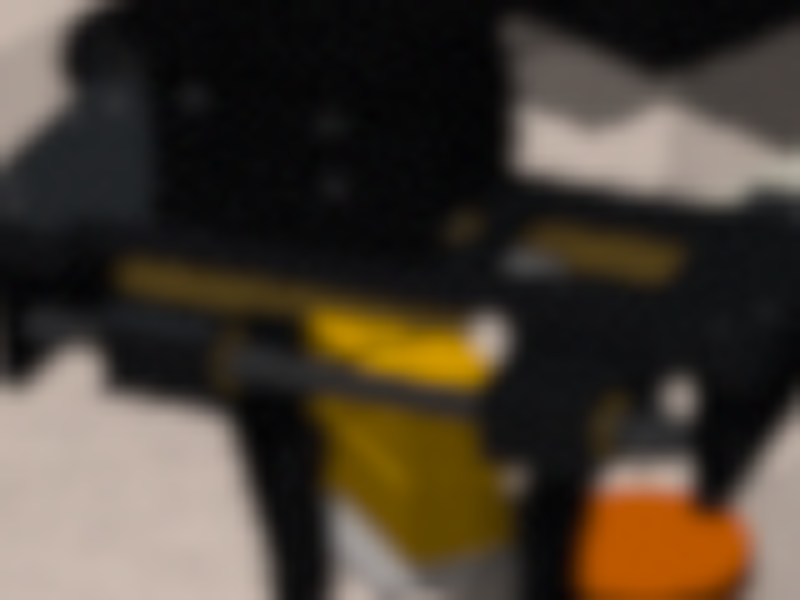

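Call:
carry_out(grip=[0.2, 0.2, 0.2], slide=[[-3, 1, 28], [-0.5, 0, 28], [0, 0, 22]], twist=[[0.012, -0.02, -0.013], [0.002, -0.004, -0.002], [0, 0, 0]])

```text
time_s: 14.0
position: [0.4604, -0.0687, 0.0598]
tcp_rot: [[0.714, 0.701, 0.007], [0.701, -0.714, -0.006], [0.001, 0.009, -1.0]]
force: [-0.4, 0.5, 0.0]
opening: 0.604
```

```bash
python3 plan.py 456.4 -70 35 -46 35
```

```text
t 14.0 pos [460.4 -68.7  59.8] jaw -45.53 open 0.604 F [-0.4  0.5  0. ] q [-22.  35. 113.  -0.  32.  24.]
n 1 twist/row [0.009, -0.001, 0.008] tot deg [ 0.5 -0.1  0.5]
[[-3.8, -2.1, 24.8]]
```

Call:
carry_out(grip=[0.2, 0.2], slide=[[-3.8, -2, 12], [-0.5, -0.5, 12]], twist=[[0.009, -0.001, 0.008], [0, 0, 0]])

```text
time_s: 14.2
position: [0.4556, -0.0673, 0.0338]
tcp_rot: [[0.716, 0.698, -0.002], [0.698, -0.716, 0.002], [-0.0, -0.002, -1.0]]
force: [-0.8, 0.3, -0.1]
opening: 0.598
```

```bash
python3 plan.py 456.4 -70 3 -46 35
```

```text
t 14.2 pos [455.6 -67.3  33.8] jaw -45.72 open 0.598 F [-0.8  0.3 -0.1] q [-22.  38. 114.   0.  29.  23.]
n 1 twist/row [-0.002, 0.0, 0.005] tot deg [-0.1  0.   0.3]
[[-1.3, 2.6, 30.8]]
```

Call:
carry_out(grip=[0.2, 0.2], slide=[[-1.3, 2.5, 14], [0, 0.3, 12]], twist=[[-0.002, 0, 0.005], [0, 0, 0]])

```text
time_s: 14.4
position: [0.457, -0.0684, 0.007]
tcp_rot: [[0.717, 0.697, -0.0], [0.697, -0.717, 0.001], [0.0, -0.001, -1.0]]
force: [0.1, -0.0, -0.3]
opening: 0.598
```

```bash
python3 plan.py 456.4 -70 3 -46 35
```

```text
t 14.4 pos [457.  -68.4   7. ] jaw -45.82 open 0.598 F [ 0.1 -0.  -0.3] q [-22.  41. 114.   0.  25.  23.]
n 1 twist/row [-0.001, -0.0, 0.003] tot deg [-0.  -0.   0.2]
[[-1.5, 0.7, 4.0]]
```

Call:
carry_out(grip=[0.2, -1, -1, -1, -1, -1], slide=[[-1.6, 0.7, 4], [0, 0, 0], [0, 0, 0], [0, 0, 0], [0, 0, 0], [0, 0, 0]], twist=[[0, 0, 0.003], [0, 0, 0], [0, 0, 0], [0, 0, 0], [0, 0, 0], [0, 0, 0]])

```text
time_s: 15.0
position: [0.4566, -0.0689, 0.0026]
tcp_rot: [[0.718, 0.696, -0.001], [0.696, -0.718, 0.001], [0.0, -0.001, -1.0]]
force: [0.4, 1.0, -6.9]
opening: 0.386
```

```bash
python3 plan.py 456.4 -70 3 -46 35
```

```text
t 15.0 pos [456.6 -68.9   2.6] jaw -45.86 open 0.386 F [ 0.4  1.  -6.9] q [-23.  42. 114.   0.  24.  23.]
n 1 twist/row [-0.001, -0.0, 0.002] tot deg [-0.1 -0.   0.1]
[[-0.9, 0.7, -0.4]]
```

Call:
carry_out(grip=[-1, -1, -1, -1, -1, -1], slide=[[0, 0, -20], [0, 0, -30], [0, 0, -35], [0, 0, -35], [0, 0, -30], [0, 0, -8]], twist=[[0, 0, 0], [0, 0, 0], [0, 0, 0], [0, 0, 0], [0, 0, 0], [0, 0, 0]])

```text
time_s: 15.6
position: [0.4507, -0.0668, 0.1614]
tcp_rot: [[0.718, 0.695, -0.017], [0.696, -0.718, 0.008], [-0.007, -0.018, -1.0]]
force: [0.8, -0.8, -6.8]
opening: 0.389
```

```bash
python3 plan.py 563.4 196 150 0.4 30
```

```text
t 15.6 pos [450.7 -66.8 161.4] jaw -45.93 open 0.389 F [ 0.8 -0.8 -6.8] q [-23.  23. 109.   0.  49.  23.]
n 10 twist/row [-0.002, -0.0, -0.081] tot deg [ -1.1  -0.1 -46.3]
[[26.4, -11.0, 1.2], [27.2, -8.9, 1.1], [27.8, -6.6, 1.1], [28.3, -4.4, 1.1], [28.5, -2.1, 1.1], [28.6, 0.2, 1.1], [28.5, 2.5, 1.1], [28.2, 4.8, 1.1], [27.7, 7.1, 1.1], [27.0, 9.3, 1.1]]
```

Call:
carry_out(grip=[-1, -1, -1, -1, -1, -1, -1, -1, -1, -1], slide=[[26.4, -11, 0], [27.2, -8.9, 0], [27.8, -6.6, 0], [28.3, -4.4, 0], [28.5, -2.1, 0], [28.6, 0.2, 0], [28.5, 2.5, 0], [28.2, 4.8, 0], [27.7, 7.1, 0], [20, 9, 0]], twist=[[-0.004, 0, -0.081], [-0.004, 0, -0.081], [-0.004, 0, -0.081], [-0.004, 0, -0.081], [-0.004, 0, -0.081], [-0.004, 0, -0.081], [-0.004, 0, -0.081], [-0.004, 0, -0.081], [-0.004, 0, -0.081], [-0.004, 0, -0.075]])

```text
time_s: 16.6
position: [0.5464, 0.1974, 0.143]
tcp_rot: [[-0.028, 0.999, -0.017], [1.0, 0.028, -0.008], [-0.007, -0.017, -1.0]]
force: [-0.4, -1.2, -7.7]
opening: 0.383
```

```bash
python3 plan.py 563.4 196 110 0.4 20
```

```text
t 16.6 pos [546.4 197.4 143. ] jaw 1.61 open 0.383 F [-0.4 -1.2 -7.7] q [ 9. 33. 92. -0. 56.  8.]
n 2 twist/row [-0.008, 0.004, 0.011] tot deg [-1.   0.4  1.2]
[[-0.8, 8.8, 16.3], [-0.8, 8.6, 16.4]]
```

Call:
carry_out(grip=[-1, -1, -1], slide=[[-0.5, 8.5, 14], [-0.3, 6, 14], [0, 1.5, 8]], twist=[[-0.01, 0.004, 0.012], [-0.007, 0.003, 0.006], [0, 0, 0]])

```text
time_s: 16.9
position: [0.5591, 0.2005, 0.0998]
tcp_rot: [[-0.016, 1.0, -0.007], [1.0, 0.016, -0.0], [-0.0, -0.007, -1.0]]
force: [-0.6, 0.4, -7.9]
opening: 0.39
```

```bash
python3 plan.py 563.4 196 80 0.4 20
```

```text
t 16.9 pos [559.1 200.5  99.8] jaw 0.92 open 0.39 F [-0.6  0.4 -7.9] q [ 9. 37. 92.  0. 51.  8.]
n 2 twist/row [-0.004, 0.0, 0.005] tot deg [-0.4  0.   0.5]
[[-2.3, 2.2, 9.9], [-2.3, 2.2, 9.9]]
```

Call:
carry_out(grip=[-1, -1, -1], slide=[[-3.5, 4, 10], [-1, 1, 10], [0, 0.3, 4]], twist=[[-0.007, 0, 0.008], [0, 0, 0.002], [0, 0, 0]])

```text
time_s: 17.2
position: [0.5606, 0.1946, 0.07]
tcp_rot: [[-0.005, 1.0, -0.009], [1.0, 0.005, -0.002], [-0.002, -0.01, -1.0]]
force: [-0.4, 0.1, -6.9]
opening: 0.391
```

```bash
python3 plan.py 563.4 196.1 66 0.4 20
```

```text
t 17.2 pos [560.6 194.6  70. ] jaw 0.27 open 0.391 F [-0.4  0.1 -6.9] q [ 8. 40. 93. -0. 48.  8.]
n 1 twist/row [-0.01, 0.002, -0.002] tot deg [-0.5  0.1 -0.1]
[[1.5, 2.8, 4.0]]
```

Call:
carry_out(grip=[-1, -1], slide=[[1.5, 2.7, 2], [0.1, 0.3, 1]], twist=[[-0.01, 0, -0.002], [-0.001, 0, 0]])

```text
time_s: 17.4
position: [0.5634, 0.1956, 0.066]
tcp_rot: [[-0.006, 1.0, 0.001], [1.0, 0.006, -0.002], [-0.002, 0.001, -1.0]]
force: [-0.0, -0.2, -7.2]
opening: 0.39
```

```bash
python3 plan.py 563.4 196.1 63 0.4 20
```

```text
t 17.4 pos [563.4 195.6  66. ] jaw 0.33 open 0.39 F [-0.  -0.2 -7.2] q [ 8. 40. 93. -0. 47.  8.]
n 1 twist/row [0.001, 0.002, -0.001] tot deg [ 0.   0.1 -0.1]
[[0.5, 0.0, 3.0]]
```

Call:
carry_out(grip=[-1, -1], slide=[[0.5, 0, 2.5], [0, 0, 1.5]], twist=[[0, 0, 0], [0, 0, 0]])

```text
time_s: 17.6
position: [0.5641, 0.1963, 0.0628]
tcp_rot: [[-0.006, 1.0, 0.003], [1.0, 0.006, -0.002], [-0.002, 0.003, -1.0]]
force: [-0.7, 0.5, -6.8]
opening: 0.39
```

```bash
python3 plan.py 563.4 196.1 62.6 0.4 20
```

```text
t 17.6 pos [564.1 196.3  62.8] jaw 0.33 open 0.39 F [-0.7  0.5 -6.8] q [ 9. 40. 93. -0. 46.  8.]
n 1 twist/row [0.003, 0.002, -0.001] tot deg [ 0.2  0.1 -0.1]
[[-0.2, -0.7, 0.2]]
```

Call:
carry_out(grip=[-1], slide=[[-0.2, -0.6, 1]], twist=[[0.003, 0, 0]])

```text
time_s: 17.7
position: [0.5641, 0.1962, 0.0626]
tcp_rot: [[-0.006, 1.0, 0.001], [1.0, 0.006, -0.001], [-0.001, 0.001, -1.0]]
force: [-0.6, -0.1, -0.6]
opening: 0.388
```

```bash
python3 plan.py 563.4 196.1 62.6 0.4 20
```

```text
t 17.7 pos [564.1 196.2  62.6] jaw 0.34 open 0.388 F [-0.6 -0.1 -0.6] q [ 9. 41. 93. -0. 46.  8.]
n 1 twist/row [0.001, 0.001, -0.001] tot deg [ 0.1  0.1 -0.1]
[[-0.1, -0.7, 0.0]]
```

Seated (load gone). Release and rise.

Call:
carry_out(grip=[0.1, 0.1, 0.1, 0.1, 0.1, 0.1, 0.1], slide=[[0, 0, 0], [0, 0, 0], [0, 0, 0], [0, 0, -15], [0, 0, -25], [0, 0, -30], [0, 0, -20]], twist=[[0, 0, 0], [0, 0, 0], [0, 0, 0], [0, 0, 0], [0, 0, 0], [0, 0, 0], [0, 0, 0]])

```text
time_s: 18.4
position: [0.5662, 0.1967, 0.1606]
tcp_rot: [[-0.006, 1.0, 0.008], [1.0, 0.006, -0.0], [-0.0, 0.008, -1.0]]
force: [1.0, 0.5, -0.5]
opening: 0.55
```

```bash
python3 plan.py 563.5 -67.1 130 -44 35
```

```text
t 18.4 pos [566.2 196.7 160.6] jaw 0.34 open 0.55 F [ 1.   0.5 -0.5] q [ 9. 32. 90. -0. 58.  8.]
n 8 twist/row [0.001, -0.0, 0.097] tot deg [ 0.4 -0.2 44.3]
[[-33.0, -0.6, 3.8], [-32.9, 2.6, 3.8], [-32.5, 5.8, 3.9], [-31.7, 8.9, 3.9], [-30.7, 11.9, 3.9], [-29.4, 14.9, 3.9], [-27.9, 17.6, 3.8], [-26.0, 20.2, 3.8]]
```

Call:
carry_out(grip=[0.2, 0.2, 0.2, 0.2, 0.2, 0.2, 0.2, 0.2, 0.2], slide=[[-33, -0.6, 2], [-32.9, 2.6, 3], [-32.5, 5.8, 3], [-31.7, 8.9, 3], [-30.7, 11.9, 3], [-29.4, 14.9, 3], [-27.9, 17.6, 3], [-18, 15, 3], [0, 0, 0]], twist=[[0, 0, 0.097], [0, 0, 0.097], [0, 0, 0.097], [0, 0, 0.097], [0, 0, 0.097], [0, 0, 0.097], [0, 0, 0.097], [0, 0, 0.09], [0, 0, 0]])

```text
time_s: 19.3
position: [0.5714, -0.0656, 0.1569]
tcp_rot: [[0.71, 0.703, 0.043], [0.704, -0.71, -0.002], [0.029, 0.032, -0.999]]
force: [0.1, -0.1, 0.8]
opening: 0.599
```

```bash
python3 - <<'E'
from m import *
from rig import bot
np.set_printoptions(precision=1,suppress=True,linewidth=200)
c=bot.capture("top");x,y,w,h=(110,140,160,120)
pickle.dump(c,open("top5.pkl","wb"))
cv2.imwrite("pics/top5.png",cv2.resize(c["color"][y:y+h,x:x+w,::-1],(800,600),interpolation=cv2.INTER_CUBIC))
I=c["color"].astype(np.float32);Y=I[...,0]-I[...,2]
for v in(173,176,179): print(Y[v,130:190].astype(int).tolist())
P=[[.563,.2327+x/1000,.088] for x in(-72,-2)];print("pred ends",proj(c,P))
E
python3 plan.py 563.5 -67.1 60 -44 35
```

```text
[122, 122, 122, 119, 109, 94, 102, 116, 121, 122, 122, 122, 123, 120, 118, 116, 114, 118, 120, 121, 122, 122, 122, 122, 122, 122, 122, 122, 120, 120, 121, 122, 122, 122, 122, 122, 122, 121, 122, 122, 122, 121, 121, 121, 117, 102, 78, 65, 62, 62, 55, 41, 18, 9, 8, 11, 12, 13, 11, 12]
[124, 123, 122, 116, 103, 91, 102, 117, 123, 124, 123, 123, 123, 122, 122, 121, 120, 120, 121, 123, 123, 123, 123, 122, 123, 123, 123, 122, 122, 123, 122, 123, 122, 123, 123, 122, 122, 122, 122, 123, 122, 122, 121, 122, 116, 99, 77, 69, 65, 65, 58, 40, 19, 9, 8, 11, 11, 12, 12, 12]
[124, 123, 121, 113, 96, 88, 104, 119, 123, 122, 123, 123, 123, 123, 123, 122, 121, 119, 121, 121, 121, 120, 120, 120, 120, 121, 121, 120, 120, 120, 120, 121, 120, 120, 120, 120, 120, 121, 121, 120, 121, 120, 121, 119, 114, 95, 74, 68, 65, 63, 55, 36, 15, 7, 9, 12, 12, 13, 12, 12]
pred ends [[175.4 174.5]
 [147.5 173.9]]
t 19.35 pos [571.3 -64.2 157.1] jaw -45.15 open 0.597 F [ 0.3  1.5 -0.1] q [-18.  30.  95.   1.  52.  27.]
n 3 twist/row [0.011, -0.01, -0.007] tot deg [ 1.8 -1.6 -1.1]
[[-3.5, -2.2, 32.2], [-3.1, -1.8, 32.3], [-2.8, -1.5, 32.3]]
```

View pics/top5.png

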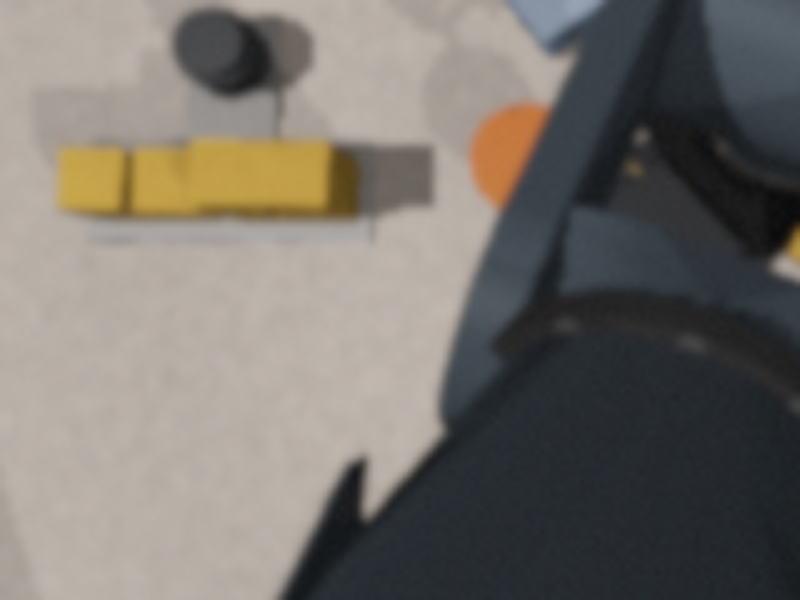

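Call:
carry_out(grip=[0.2, 0.2, 0.2, 0.2], slide=[[-8, -5, 20], [-1, -1, 30], [0, 0, 30], [0, 0, 12]], twist=[[0.03, -0.027, -0.018], [0.005, -0.004, 0], [0, 0, 0], [0, 0, 0]])

```text
time_s: 19.75
position: [0.5656, -0.0636, 0.0693]
tcp_rot: [[0.69, 0.724, 0.007], [0.724, -0.69, -0.001], [0.004, 0.006, -1.0]]
force: [-0.6, 0.1, -0.2]
opening: 0.603
```

```bash
python3 plan.py 563.5 -67.1 35 -44 35
```

```text
t 19.75 pos [565.6 -63.6  69.3] jaw -43.62 open 0.603 F [-0.6  0.1 -0.2] q [-18.  38.  97.   0.  44.  26.]
n 1 twist/row [0.006, -0.004, 0.007] tot deg [ 0.3 -0.2  0.4]
[[-4.1, 0.7, 34.3]]
```

Call:
carry_out(grip=[0.2, 0.2], slide=[[-4, 0.7, 18], [-0.5, 0, 14]], twist=[[0.006, -0.004, 0.007], [0, 0, 0]])

```text
time_s: 19.95
position: [0.5644, -0.0653, 0.0378]
tcp_rot: [[0.692, 0.722, 0.002], [0.722, -0.692, -0.0], [0.001, 0.002, -1.0]]
force: [-0.8, -0.2, 0.4]
opening: 0.603
```

```bash
python3 plan.py 563.5 -67.1 3 -44 35
```

```text
t 19.95 pos [564.4 -65.3  37.8] jaw -43.78 open 0.603 F [-0.8 -0.2  0.4] q [-18.  41.  98.   0.  40.  26.]
n 1 twist/row [0.002, -0.001, 0.004] tot deg [ 0.1 -0.1  0.2]
[[-2.0, 0.5, 34.8]]
```

Call:
carry_out(grip=[0.2, 0.2], slide=[[-1.8, 0.5, 17], [-0.2, 0, 13]], twist=[[0.002, 0, 0.004], [0, 0, 0]])

```text
time_s: 20.15
position: [0.5648, -0.0658, 0.008]
tcp_rot: [[0.693, 0.721, 0.004], [0.721, -0.693, 0.001], [0.003, 0.002, -1.0]]
force: [-0.2, -0.3, 0.6]
opening: 0.598
```

```bash
python3 plan.py 563.5 -67.1 3 -44 35
```

```text
t 20.15 pos [564.8 -65.8   8. ] jaw -43.85 open 0.598 F [-0.2 -0.3  0.6] q [-18.  44.  99.   0.  37.  26.]
n 1 twist/row [0.002, -0.003, 0.003] tot deg [ 0.1 -0.2  0.2]
[[-1.9, -0.1, 5.0]]
```

Call:
carry_out(grip=[0.2, -1, -1, -1, -1, -1], slide=[[-2, 0, 5], [0, 0, 0], [0, 0, 0], [0, 0, 0], [0, 0, 0], [0, 0, 0]], twist=[[0.002, -0.003, 0.003], [0, 0, 0], [0, 0, 0], [0, 0, 0], [0, 0, 0], [0, 0, 0]])

```text
time_s: 20.75
position: [0.5646, -0.0666, 0.0031]
tcp_rot: [[0.694, 0.72, 0.002], [0.72, -0.694, -0.001], [0.001, 0.002, -1.0]]
force: [-0.2, -0.3, -5.0]
opening: 0.384
```

```bash
python3 plan.py 563.5 -67.1 3 -44 35
```

```text
t 20.75 pos [564.6 -66.6   3.1] jaw -43.91 open 0.384 F [-0.2 -0.3 -5. ] q [-18.  45.  99.  -0.  37.  26.]
n 1 twist/row [0.002, -0.001, 0.001] tot deg [ 0.1 -0.1  0.1]
[[-1.1, -0.5, 0.1]]
```

Call:
carry_out(grip=[-1, -1, -1, -1, -1, -1], slide=[[0, 0, -20], [0, 0, -30], [0, 0, -35], [0, 0, -35], [0, 0, -35], [0, 0, -15]], twist=[[0, 0, 0], [0, 0, 0], [0, 0, 0], [0, 0, 0], [0, 0, 0], [0, 0, 0]])

```text
time_s: 21.35
position: [0.5544, -0.0632, 0.169]
tcp_rot: [[0.694, 0.719, -0.027], [0.72, -0.694, 0.01], [-0.012, -0.026, -1.0]]
force: [2.6, 0.2, -9.0]
opening: 0.386
```

```bash
python3 plan.py 563 271 170 0.4 30
```

```text
t 21.35 pos [554.4 -63.2 169. ] jaw -43.97 open 0.386 F [ 2.6  0.2 -9. ] q [-18.  30.  94.   0.  58.  26.]
n 12 twist/row [-0.002, 0.0, -0.065] tot deg [ -1.7   0.1 -44.4]
[[20.5, -18.8, 0.2], [21.7, -17.5, 0.1], [22.8, -16.0, 0.1], [23.8, -14.5, 0.1], [24.7, -12.9, 0.0], [25.5, -11.3, -0.0], [26.1, -9.7, -0.0], [26.7, -8.0, -0.0], [27.2, -6.2, -0.1], [27.5, -4.5, -0.1], [27.7, -2.7, -0.1], [27.8, -0.9, -0.1]]
```

Call:
carry_out(grip=[-1, -1, -1, -1, -1, -1, -1, -1, -1, -1, -1, -1], slide=[[20.5, -18.8, -1], [21.7, -17.5, -1], [22.8, -16, -1], [23.8, -14.5, -1], [24.7, -12.9, -1], [25.5, -11.3, -1], [26.1, -9.7, -1], [26.7, -8, -1], [27.2, -6.2, -1], [27.5, -4.5, -1], [27.7, -2.7, -1], [22, 0, -1]], twist=[[-0.004, 0, -0.065], [-0.004, 0, -0.065], [-0.004, 0, -0.065], [-0.004, 0, -0.065], [-0.004, 0, -0.065], [-0.004, 0, -0.065], [-0.004, 0, -0.065], [-0.004, 0, -0.065], [-0.004, 0, -0.065], [-0.004, 0, -0.065], [-0.004, 0, -0.065], [-0.004, 0, -0.06]])

```text
time_s: 22.55
position: [0.5381, 0.273, 0.1673]
tcp_rot: [[-0.032, 0.999, -0.026], [0.999, 0.032, -0.012], [-0.011, -0.026, -1.0]]
force: [0.3, -0.5, -8.2]
opening: 0.391
```

```bash
python3 plan.py 563 271 130 0.4 20
```

```text
t 22.55 pos [538.1 273.  167.3] jaw 1.83 open 0.391 F [ 0.3 -0.5 -8.2] q [16. 33. 87. -0. 62. 15.]
n 3 twist/row [-0.009, 0.004, 0.008] tot deg [-1.5  0.6  1.4]
[[-0.8, 8.6, 12.2], [-0.8, 8.5, 12.3], [-0.8, 8.4, 12.4]]
```

Call:
carry_out(grip=[-1, -1, -1], slide=[[-0.8, 10, 10], [-0.5, 9, 14], [0, 4, 10]], twist=[[-0.014, 0.006, 0.014], [-0.009, 0.004, 0.007], [-0.003, 0, 0]])

```text
time_s: 22.85
position: [0.5548, 0.2762, 0.1288]
tcp_rot: [[-0.018, 1.0, -0.008], [1.0, 0.018, -0.001], [-0.001, -0.008, -1.0]]
force: [-0.3, 0.6, -7.5]
opening: 0.383
```

```bash
python3 plan.py 563.2 270.9 105 0.4 20
```

```text
t 22.85 pos [554.8 276.2 128.8] jaw 1.02 open 0.383 F [-0.3  0.6 -7.5] q [16. 37. 87.  0. 57. 15.]
n 2 twist/row [-0.004, 0.001, 0.005] tot deg [-0.5  0.1  0.6]
[[-2.7, 4.3, 11.9], [-2.7, 4.2, 11.9]]
```

Call:
carry_out(grip=[-1, -1, -1], slide=[[-3.5, 6, 8], [-1, 2, 9], [0, 0.5, 3]], twist=[[-0.007, 0, 0.009], [-0.002, 0, 0.002], [0, 0, 0]])

```text
time_s: 23.15
position: [0.56, 0.2699, 0.1037]
tcp_rot: [[-0.005, 1.0, -0.008], [1.0, 0.005, -0.004], [-0.004, -0.009, -1.0]]
force: [-0.8, -0.5, -8.8]
opening: 0.386
```

```bash
python3 plan.py 563.2 270.9 95 0.4 20
```

```text
t 23.15 pos [560.  269.9 103.7] jaw 0.31 open 0.386 F [-0.8 -0.5 -8.8] q [15. 39. 88. -0. 54. 15.]
n 1 twist/row [-0.009, 0.004, -0.002] tot deg [-0.5  0.2 -0.1]
[[1.1, 3.2, 8.7]]
```

Call:
carry_out(grip=[-1, -1, -1], slide=[[1.1, 3, 4], [0.2, 0.3, 3], [0, 0, 0]], twist=[[-0.009, 0.004, -0.002], [-0.001, 0, 0], [0, 0, 0]])

```text
time_s: 23.45
position: [0.5633, 0.2705, 0.0957]
tcp_rot: [[-0.006, 1.0, 0.001], [1.0, 0.006, 0.0], [0.0, 0.001, -1.0]]
force: [-0.3, 0.3, -8.0]
opening: 0.391
```

```bash
python3 - <<'E'
from m import *
from rig import bot
c=bot.capture("top");x,y,w,h=(110,150,90,60)
pickle.dump(c,open("top6.pkl","wb"))
cv2.imwrite("pics/top6.png",cv2.resize(c["color"][y:y+h,x:x+w,::-1],(800,533),interpolation=cv2.INTER_CUBIC))
E
python3 plan.py 563.2 270.9 85 0.4 20
```

```text
t 23.5 pos [563.6 270.6  96. ] jaw 0.38 open 0.389 F [-0.   0.1 -9.2] q [15. 39. 88. -0. 53. 15.]
n 1 twist/row [0.002, -0.0, -0.0] tot deg [ 0.1 -0.  -0. ]
[[0.3, -0.4, 11.0]]
```

View pics/top6.png

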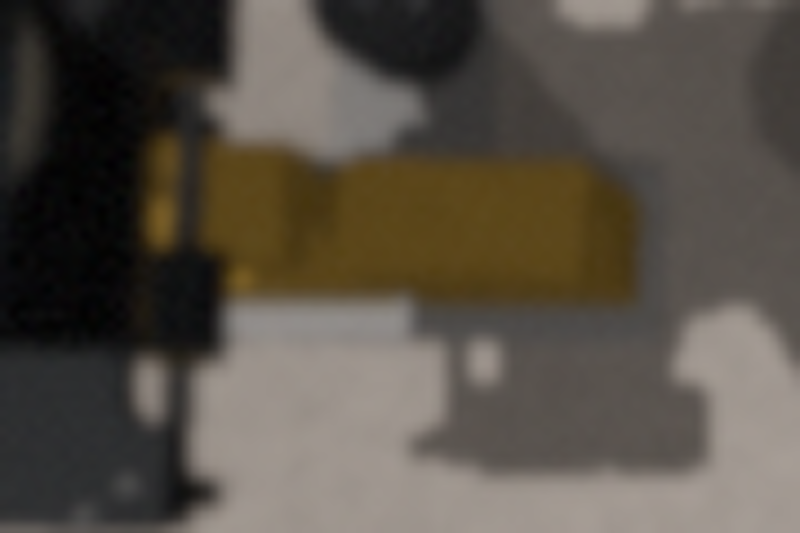

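Call:
carry_out(grip=[-1, -1, -1], slide=[[0.3, -0.4, 8], [0, 0, 8], [0, 0, 4]], twist=[[0, 0, 0], [0, 0, 0], [0, 0, 0]])

```text
time_s: 23.8
position: [0.5644, 0.2715, 0.0765]
tcp_rot: [[-0.007, 1.0, 0.005], [1.0, 0.007, 0.001], [0.001, 0.005, -1.0]]
force: [0.0, 0.7, -8.2]
opening: 0.386
```

```bash
python3 plan.py 563.2 270.9 67 0.4 20
```

```text
t 23.8 pos [564.4 271.5  76.5] jaw 0.39 open 0.386 F [ 0.   0.7 -8.2] q [15. 41. 89. -0. 50. 15.]
n 1 twist/row [0.005, -0.001, -0.0] tot deg [ 0.3 -0.1 -0. ]
[[-0.6, -1.3, 9.5]]
```

Call:
carry_out(grip=[-1, -1], slide=[[-0.6, -1.2, 6], [0, -0.1, 4]], twist=[[0.005, 0, 0], [0, 0, 0]])

```text
time_s: 24.0
position: [0.5629, 0.2709, 0.0653]
tcp_rot: [[-0.007, 1.0, -0.0], [1.0, 0.007, 0.001], [0.001, -0.0, -1.0]]
force: [-0.4, -0.6, -7.8]
opening: 0.385
```

```bash
python3 plan.py 563.2 270.9 63.1 0.4 20
```

```text
t 24.0 pos [562.9 270.9  65.3] jaw 0.4 open 0.385 F [-0.4 -0.6 -7.8] q [15. 42. 89.  0. 49. 15.]
n 1 twist/row [-0.0, -0.001, -0.0] tot deg [-0.  -0.1 -0. ]
[[0.0, 0.3, 2.2]]
```

Call:
carry_out(grip=[-1, -1], slide=[[0, 0.3, 2], [0, 0, 1]], twist=[[0, 0, 0], [0, 0, 0]])

```text
time_s: 24.2
position: [0.5629, 0.2709, 0.0631]
tcp_rot: [[-0.007, 1.0, -0.002], [1.0, 0.007, 0.001], [0.001, -0.002, -1.0]]
force: [-3.7, -1.9, 5.8]
opening: 0.387
```

```bash
python3 plan.py 563.2 270.9 63.1 0.4 20
```

```text
t 24.2 pos [562.9 270.9  63.1] jaw 0.4 open 0.387 F [-3.7 -1.9  5.8] q [15. 42. 89.  0. 49. 15.]
n 1 twist/row [-0.002, -0.001, 0.0] tot deg [-0.1 -0.1  0. ]
[[0.0, 0.3, -0.0]]
```

Call:
carry_out(grip=[0.1, 0.1, 0.1, 0.1, 0.1, 0.1, 0.1, 0.1, 0.1, 0.1, 0.1, 0.1], slide=[[0, 0, 0], [0, 0, 0], [0, 0, 0], [0, 0, -15], [0, 0, -25], [0, 0, -30], [0, 0, -30], [0, 0, -20], [30, -25, 0], [35, -30, 0], [35, -30, 0], [30, -25, 0]], twist=[[0, 0, 0], [0, 0, 0], [0, 0, 0], [0, 0, 0], [0, 0, 0], [0, 0, 0], [0, 0, 0], [0, 0, 0], [0, 0, 0], [0, 0, 0], [0, 0, 0], [0, 0, 0]])

```text
time_s: 25.4
position: [0.4643, 0.4028, 0.2048]
tcp_rot: [[0.004, 0.999, 0.035], [1.0, -0.005, 0.012], [0.013, 0.035, -0.999]]
force: [0.1, 0.3, -0.2]
opening: 0.55
```

Call:
carry_out(grip=[0.1, 0.1, 0.1], slide=[[20, -10, 0], [0, 0, 0], [0, 0, 0]], twist=[[0, 0, 0], [0, 0, 0], [0, 0, 0]])

```text
time_s: 25.7
position: [0.4504, 0.4282, 0.2096]
tcp_rot: [[-0.004, 0.999, 0.039], [1.0, 0.003, 0.017], [0.017, 0.039, -0.999]]
force: [0.8, -0.0, -0.6]
opening: 0.551
```

Run:
```python
from m import *
from rig import bot
np.set_printoptions(precision=1,suppress=True,linewidth=200)
for n in("top","side"):
    c=bot.capture(n);x,y,w,h=(110,150,80,60) if n=="top" else (190,110,80,60)
    pickle.dump(c,open(n+"7.pkl","wb"))
    cv2.imwrite(f"pics/{n}7.png",cv2.resize(c["color"][y:y+h,x:x+w,::-1],(800,600),interpolation=cv2.INTER_CUBIC))
    if n=="top":
        I=c["color"].astype(np.float32);Y=I[...,0]-I[...,2]
        for v in(172,175,178): print(Y[v,112:184].astype(int).tolist())
        X=cloud(c);print("z top",np.median(X[170:178,124:140,2]),np.median(X[170:178,152:170,2]))
    o=np.array([563.2,232.7])
    P=[[(o[0]-.007*x-y)/1000,(o[1]+x)/1000,.088] for x in(-72,-2,2,72) for y in(-17,17)]
    print(n,"pred",(proj(c,P)).tolist() if n=="top" else ((proj(c,P)-[190,110])*10).tolist())
```

```text
[15, 15, 15, 16, 17, 22, 35, 52, 58, 59, 58, 59, 60, 62, 70, 86, 98, 104, 106, 106, 104, 106, 104, 105, 103, 104, 105, 104, 104, 105, 104, 103, 100, 90, 73, 78, 94, 103, 105, 103, 104, 104, 105, 104, 104, 103, 103, 103, 104, 104, 105, 105, 105, 104, 105, 104, 103, 104, 103, 103, 103, 102, 98, 85, 66, 50, 46, 44, 37, 24, 11, 5]
[15, 16, 16, 16, 17, 24, 35, 52, 60, 59, 59, 59, 61, 63, 70, 87, 100, 104, 105, 105, 105, 106, 105, 105, 105, 104, 105, 105, 104, 105, 105, 103, 100, 89, 74, 80, 98, 104, 105, 105, 105, 104, 102, 100, 94, 89, 79, 77, 76, 76, 78, 87, 97, 102, 104, 104, 104, 104, 104, 104, 104, 103, 97, 82, 60, 53, 50, 50, 44, 32, 15, 7]
[16, 15, 16, 15, 18, 22, 35, 52, 60, 59, 61, 60, 62, 63, 73, 90, 101, 103, 104, 105, 106, 105, 105, 104, 105, 104, 104, 105, 105, 105, 105, 103, 98, 85, 68, 80, 98, 105, 103, 100, 92, 80, 67, 63, 61, 61, 62, 61, 61, 61, 62, 62, 63, 68, 74, 83, 93, 102, 102, 104, 104, 103, 98, 80, 59, 53, 52, 50, 43, 28, 13, 6]
z top 0.08874015719069112 0.0890573877895035
top pred [[175.69959700349227, 167.49517282158132], [175.18485664735732, 180.8743122529686], [147.81962692813283, 167.10328876954574], [147.21582588956767, 180.49992206638888], [146.22304437724023, 167.080612952709], [145.61411781891178, 180.4783791485971], [118.21256096897278, 166.67870680566992], [117.51320354822116, 180.0986333309969]]
side pred [[501.46580402838765, 287.8170181260566], [390.4254019378749, 312.72992462536195], [399.8650073875078, 186.05300731825025], [292.0221815036024, 209.16500133120053], [394.2830444889785, 180.46260844811883], [286.61811981450455, 203.47774605770041], [300.237034300784, 86.28279815217212], [195.6041973091189, 107.69864522268477]]
```

View pics/top7.png

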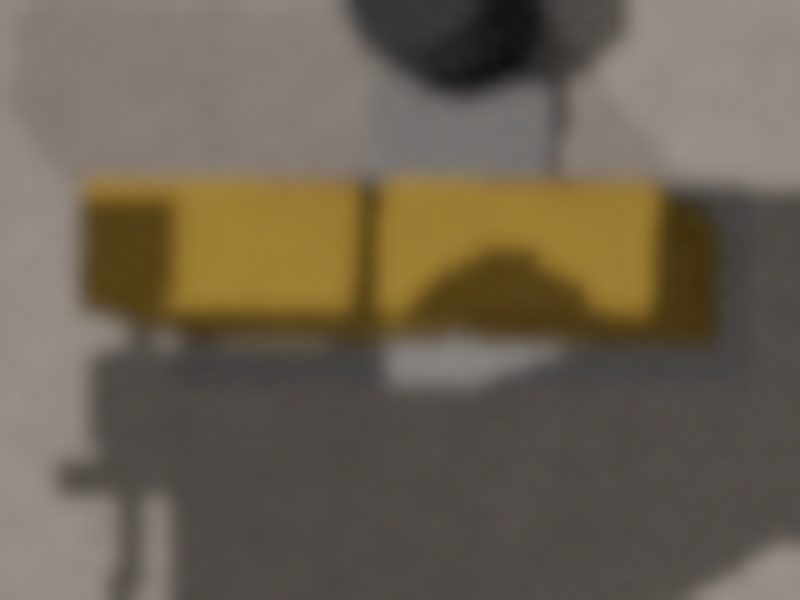

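View pics/side7.png

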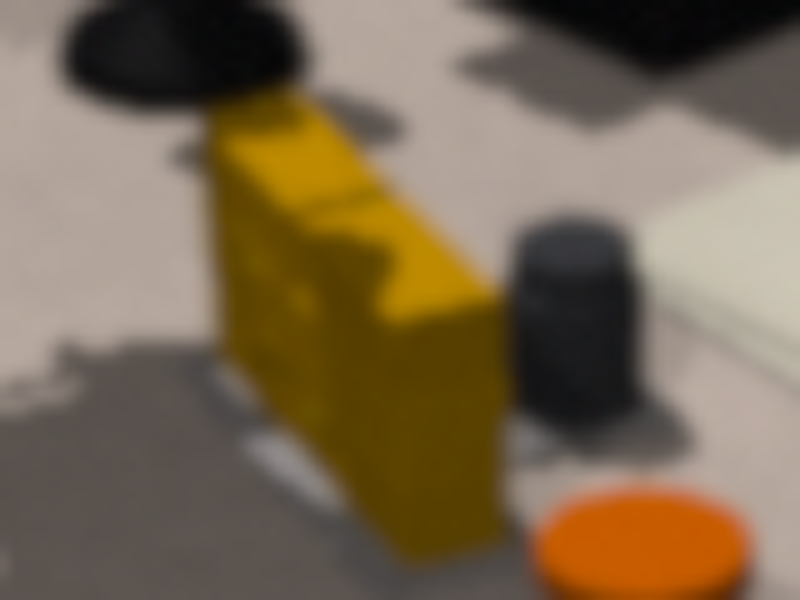

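```bash
python3 -c "
from rig import bot
s=bot.read_state();print(s['time_s'],s['qvel'].round(2));print(bot.hand_in())"
```

```text
25.8 [-0.89  0.52  0.46 -0.2  -0.17  0.03]
the job is handed in; nothing more can be done
None
```

I laid all four loose yellow bricks and handed the job in at about 25.8 s. `hand_in` gives no verdict, so the result rests on my own camera and force checks.

- **Middle course:** one full brick sits at the middle and the half brick at its positive-x end. The jaws gripped the half across its 33 mm side, so its 34 mm side lies along the wall. It may sit 1–2 mm outward, which is inside the ±6 mm limit.
- **Top course:** two full bricks at about x = -37 and +37 mm. In the last top view their ends and joint fell within about 0.5 pixel (roughly 1.5 mm) of where they should be. Depth put their top faces at 88.7 and 89.1 mm; nominal is 88.
- **Seating:** the wrist force showed each brick taking its weight on the wall before I let go. In the last side view the faces look flush.
- **Disagreement:** the joint positions I measured in the top view came out about 1.4 mm to the left of where the wall's ends put them. I treated that as a shading bias, which is within tolerance.
- **Not measured:** I did not re-measure the cup, timer, tip box, jar, rack and marker at the end. The arm was kept clear of them, the force readings showed no unexpected contact, and the cup looked unmoved in the pictures.
- **Arm at hand-in:** the gripper was open and clear of everything. The joints were still settling slightly, at under 1 degree/s.

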